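# Lock the swivel bracket with its jam nut and load it with parts cups

## Robot

A 6-joint arm with a two-finger parallel gripper is mounted at the origin on a cart in front of the work surface, level with it; the furniture and walls round the work are solid. World frame = base frame: x ahead of the robot, y to its left, z up, the work surface at z = 0. Lengths are in m, angles in rad, forces in N, time in s.
With the tool pointing down it reaches from about 0.35 to 1 m from the base axis. Payload 7.1 kg.
Tool frame: the origin (TCP) lies at the centre of the arm's flange, where the gripper is bolted on; the fingertips stand 173 mm ahead of it and the grasp point (between the pads) lies 155 mm ahead of it (hold_point_z is the distance from the TCP to the grasp point, in m); z points along the fingers, x is the direction in which the jaws open and shut, and the axes are right-handed (so a half turn about z gives the same grasp; the last joint's range is limited). The gripper opens to 85 mm and grips with 20 to 120 N. Pads are 22 mm wide; open, the fingers measure 114 mm over their backs; the gripper's body (76 mm by 85 mm) begins 54 mm behind the grasp point. The pads swing forward as they close: fully open they stand 13 mm farther back than shut.
Start: joints at [-0.019, 0.423, 1.63, -0, 1.089, -0.019], TCP at [0.625, 0, 0.405] pointing down, gripper open.
Joint ranges: [-3, 3], [-0.9, 2.11], [0.09, 2.58], [-1.31, 4.45], [0.11, 2.69], [-2.54, 2.54]. Speed limits (rad/s): [2.39, 2.39, 3.01, 3.14, 3.14, 3.14].

## Interface

Orientations are given as a unit quaternion [x, y, z, w].
In Python, from cell import * gives the robot as it stands.
- The arm moves only by the tool servo_tool, never from a script. Its argument "rows" is one flat list of numbers, 4 for each row, row after row: the shift along the tool's x, y, z normalised to -1 to 1, where 1 is 0.05 m, then the turn about the tool's z normalised to -1 to 1, where 1 is 5 degrees. In form: [tx, ty, tz, spin, tx, ty, tz, spin, ...]. A call has 1 to 10 rows; each row shifts and turns the commanded pose from where the row before left it, along the tool's axes as they then stand; what a row does not reach is not made up. A row lasts 1/8 s, in which the tool goes at most 62.5 mm and 10.7 degrees, less where a joint would pass 70% of its speed; a pose out of reach is approached as far as the arm can. A call with a number of a shift or a turn outside -1 to 1 is refused whole. A call with a gripper value outside its range is refused whole. "fingers" is the closure, from 0 (fully open) to 1 (shut), set as the call begins (left out, the last holds). The fingers move at their own pace and stop on an object; the grip force is fixed at half the most. Time passes only in rows, so rows that do not move let the fingers close. It gives the time, the measured TCP pose, the force and the opening at its end, in the units of the state.
- read_state(): the state, without advancing time (a new reading comes with each control period).
- capture(name): name is "scene" or "side" or "wrist"; returns the picture (420x560x3 uint8, red, green, blue); there is no depth.
- camera_params(name): a dict with "fov_y" (degrees; the focal length in pixels is half the picture's height over the tangent of half this angle, whatever the lens; pixels are square), "cx", "cy" (the principal point, pixels), "origin" and "orientation" of the camera in the world; the wrist camera has in their place "hand_eye" (4x4, takes a point from camera to tool coordinates, whose origin is the TCP and whose axes are the tool frame's). Camera axes: x right, y up, looking along -z (the intrinsics and any distortion apply to the point x, -y, -z); pixel columns grow to the right and rows downward; lengths in m; the calibration is good to about 2 mm. A picture is of the moment at which its call begins: read the wrist's pose just before it. camera_params takes no time and is no camera call.
- hand_in(): hands the job in, once; it reports no verdict.
The state is a dict: "time_s": time; "q": joint angles; "qd": joint speeds; "effort": joint torques, N m; "tcp_pos": TCP position; "orientation": TCP orientation; "wrist_force": force on the tool from outside, world axes, zero at the start; "torque": the same for the moment, N m; "gripper_width": finger opening in m.
Only numpy, scipy, OpenCV 4.12 (cv2) and the standard library are available. Lean on these libraries where they do the work, as an engineer would, in place of code of your own. Each camera call takes 0.05 s, during which the arm holds its last target.

## Task

Lock the swivel arm of the cup bracket where it points now: slip the open-ended spanner flat onto the square shank under the arm, so that its handle can brace on the stop pin and the arm cannot swing round, and with the spanner there turn the hexagonal locknut clockwise until it is fully home. Then nest all the loose parts cups upright in one stack in the arm's holder cup, and lay the spanner flat on the black rubber mat, jaw and grip both over the mat. Leave the other tools on the bench alone.

Things in the scene. Friction and masses are not known exactly. Their poses are not given: they have to be found in the camera images.
- bracket: grey plate 110 x 185 x 10 mm screwed to the bench; origin on the stud's upright axis, at bench height; z up. On it from below: square shank 10 to 28 mm, hub (52 mm across) with swivel arm 28 to 36 mm, washer to 40 mm, hexagonal locknut 40 to 64 mm, thread end (25 mm across) to 76 mm height
- stop_pin (a point): middle of the stop pin on the plate, 12 mm across, from 10 to 30 mm height, on the side opposite the arm, 100 mm from the stud axis and 28 mm beside the handle's line at swivel 0. The handle of a spanner on the shank comes to bear on it when the stud is dragged clockwise by about 0.12 rad from swivel 0 (plus 0.08 of jaw play)
- shank (a point): middle of the stud's square shank (32 mm across flats), on the stud axis, 16 mm above the bench. z up, +y along the swivel arm (22 mm wide, 150 mm long) toward the holder cup. The spanner slides on from the side opposite the arm, moving along this +y, lying flat on the plate (its middle then 16 mm above the bench)
- stud (a joint): swivel angle of the stud and its arm, rad, positive clockwise seen from above; starts within 0.08 of 0. It turns stiffly (0.3 N m) and the locknut drags it along unless a spanner on the shank is braced on the stop pin
- nut_mid (a point): centre of the hexagonal steel locknut on the stud, 52 mm above the bench; 46 mm across flats, 24 mm tall; one pair of flats faces along its own x and -x, the others at 60 degrees to it; z up
- locknut (a joint): how far the locknut is screwed down, rad, measured against the stud; grows as the nut turns clockwise seen from above; starts loose between 0 and 0.5, is fully home at 3.0 (hard end). It drags with 0.6 N m, twice as much as the stud, and does not sink noticeably
- holder (a point): centre of the foot of the fixed dark steel holder cup at the end of the swivel arm, 150 mm from the stud axis and 36 mm above the bench; same shape as the loose cups, rim 110 mm above the bench; z up
- jaw (a point): centre of the open jaw of the loose steel spanner (225 mm long, 12 mm thick, 0.24 kg), half-way through its thickness. x points out of the mouth, handle along -x, z up. Opening 34.5 mm; prongs reach 24 mm past this point, tips flared; the throat's bottom is 18 mm behind it. It starts flat on the bench
- handle (a point): grip point on the spanner's handle, 133 mm behind the jaw centre, half-way through its thickness; the handle is a straight bar 20 mm wide (along its y) and 12 mm thick, from 30 to 200 mm behind the jaw centre
- mat_top (a point): centre of the top of a black rubber tool mat stuck to the bench, 130 mm (x) by 250 mm (y), 3 mm thick
- cup_1_mid (a point): loose aluminium parts cup, one of up to four alike, upright on the bench: 74 mm tall, foot 42 mm across, straight grip collar 62 mm across from 52 mm height to the rim; mouth 57 mm inside, inner floor 34 mm above the foot, 0.1 kg. Point: on its axis 37 mm above its foot; z to the rim. Each nested cup stands 34 mm above the one below, 1.7 mm side play. May be absent (None)
- cup_2_mid (a point): loose aluminium parts cup, one of up to four alike, upright on the bench: 74 mm tall, foot 42 mm across, straight grip collar 62 mm across from 52 mm height to the rim; mouth 57 mm inside, inner floor 34 mm above the foot, 0.1 kg. Point: on its axis 37 mm above its foot; z to the rim. Each nested cup stands 34 mm above the one below, 1.7 mm side play. May be absent (None)
- cup_3_mid (a point): loose aluminium parts cup, one of up to four alike, upright on the bench: 74 mm tall, foot 42 mm across, straight grip collar 62 mm across from 52 mm height to the rim; mouth 57 mm inside, inner floor 34 mm above the foot, 0.1 kg. Point: on its axis 37 mm above its foot; z to the rim. Each nested cup stands 34 mm above the one below, 1.7 mm side play. May be absent (None)
- cup_4_mid (a point): loose aluminium parts cup, one of up to four alike, upright on the bench: 74 mm tall, foot 42 mm across, straight grip collar 62 mm across from 52 mm height to the rim; mouth 57 mm inside, inner floor 34 mm above the foot, 0.1 kg. Point: on its axis 37 mm above its foot; z to the rim. Each nested cup stands 34 mm above the one below, 1.7 mm side play. May be absent (None)
- wrench_1: bystander: combination wrench lying flat, 201 x 34 x 7 mm, origin under its middle; leave alone
- screwdriver_1: bystander: red screwdriver lying flat, 210 x 30 x 30 mm, origin under its middle; leave alone
- tape_measure: bystander: yellow tape measure standing, 35 x 80 x 69 mm, origin under its middle; leave alone
There are look-alikes about, which are no part of the job. What is shaped like the part that bears cup_4_mid but blue or purple is not meant.

How it is judged:
By the outcome, as a careful person would: the job done as asked, in the order asked, and still so for the second after the job is handed in, with the robot touching nothing.
Of cup_1, cup_2, cup_3, cup_4 only 2 to 4 are there at a start; the rules pass over those that are not, and their reading is None.
At some moment in a run one of spanner, cup_1, cup_2, cup_3, cup_4 may be knocked a few centimetres aside while the robot is not near it.
It also fails if it takes over 200 s, if anything falls off the work surface, if the arm or the gripper's body presses on something with over 40 N, if the wrist force passes 120 N, or if a joint passes its speed limit or range.

## Working session

There is one attempt and no reset: what is moved stays moved. The work goes in short steps, Python scripts to look and compute and a tool call to move; the robot and the scene stay as the last step left them, time stands still between calls to the robot, and variables do not carry over. Pictures are saved under pics/ and viewed, and the job is handed in when it is done.

Besides the shell and the picture viewer there is one more tool, called by a JSON object that holds its "api" and its "payload". servo_tool: Moves the arm, as the interface text tells. Its arguments: {"type":"object","properties":{"rows":{"type":"array","items":{"type":"number"}},"fingers":{"type":"number"}},"required":["rows"]}

```bash
mkdir -p pics; ls; python3 - <<'E'
from cell import *
import cv2
print(read_state())
for n in ("scene","side","wrist"):
    print(n,camera_params(n))
    im=capture(n); cv2.imwrite(f"pics/a_{n}.png",im[...,::-1])
E
```

```text
pics
{'time_s': 0.0, 'q': array([-1.90166542e-02,  4.23856184e-01,  1.63072311e+00, -1.20230298e-05,
        1.08855800e+00, -1.89645988e-02]), 'qd': array([ 0.00037509,  0.00063969, -0.00120465, -0.00111555,  0.00091498,
       -0.0013413 ]), 'effort': array([ 6.87376578e-04, -5.57382560e+01, -2.81743366e+01,  7.52266601e-05,
        7.21184188e-03,  1.02962622e-05]), 'tcp_pos': array([6.24713139e-01, 1.94065979e-05, 4.03922880e-01]), 'orientation': array([ 9.99999701e-01, -2.32356713e-05, -7.72281449e-04, -9.34311026e-06]), 'wrist_force': array([0.91304129, 0.01714855, 0.77804405]), 'torque': array([-0.00441948, -0.0278295 , -0.00369724]), 'gripper_width': 0.0856238383441335}
scene {'fov_y': 47.22523172026488, 'cx': 283.29714299347046, 'cy': 209.86848840744992, 'origin': array([-0.21632734, -0.87854714,  1.03643519]), 'orientation': array([ 0.38253387, -0.15970985, -0.36978256,  0.83151757])}
side {'fov_y': 42.615247882277146, 'cx': 273.88687978343194, 'cy': 210.3423658729592, 'origin': array([0.37160953, 1.37622595, 0.80807993]), 'orientation': array([-0.04324303,  0.52681783,  0.84718707, -0.05354525])}
wrist {'fov_y': 58.56081159255729, 'cx': 279.436701536188, 'cy': 213.63889908504441, 'hand_eye': array([[ 9.99999968e-01,  2.36433041e-04, -9.12276530e-05,
         1.03525014e-03],
       [ 1.93719856e-04, -9.45256778e-01, -3.26327421e-01,
        -8.41572669e-02],
       [-1.63388142e-04,  3.26327393e-01, -9.45256794e-01,
         2.96224014e-02],
       [ 0.00000000e+00,  0.00000000e+00,  0.00000000e+00,
         1.00000000e+00]])}
```

View pics/a_scene.png

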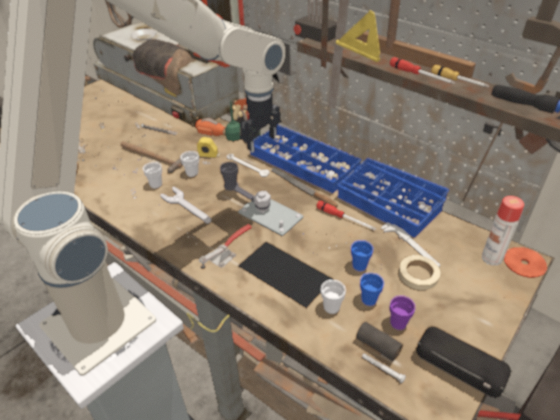

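View pics/a_side.png

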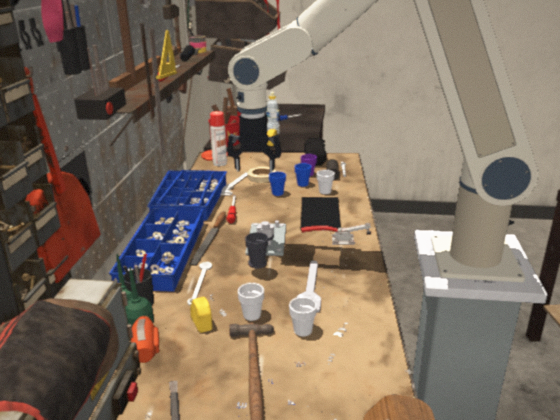

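View pics/a_wrist.png

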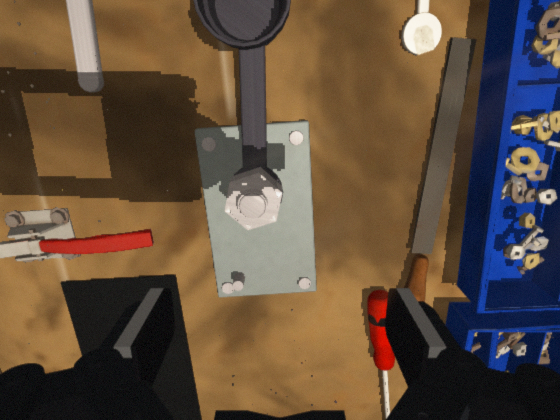

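```bash
cat > h.py <<'E'
from cell import *
import numpy as np, cv2
from scipy.spatial.transform import Rotation as R
def ray(cam,px,st=None):
    p=camera_params(cam); f=210/np.tan(np.radians(p["fov_y"]/2))
    d=np.array([(px[0]-p["cx"])/f,-(px[1]-p["cy"])/f,-1.])
    if cam=="wrist":
        H=p["hand_eye"]; Rt=R.from_quat(st["orientation"])
        return Rt.apply(H[:3,3])+st["tcp_pos"], Rt.apply(H[:3,:3]@d)
    return p["origin"],R.from_quat(p["orientation"]).apply(d)
def onplane(cam,px,z,st=None):
    o,d=ray(cam,px,st); return o+d*(z-o[2])/d[2]
def proj(cam,P,st=None):
    p=camera_params(cam); f=210/np.tan(np.radians(p["fov_y"]/2))
    if cam=="wrist":
        H=p["hand_eye"]; c=H[:3,:3].T@(R.from_quat(st["orientation"]).inv().apply(np.array(P)-st["tcp_pos"])-H[:3,3])
    else: c=R.from_quat(p["orientation"]).inv().apply(np.array(P)-p["origin"])
    return np.array([p["cx"]+f*c[0]/-c[2],p["cy"]-f*c[1]/-c[2]])
def shot(name,cam="wrist",scale=1,crop=None):
    st=read_state(); im=capture(cam)[...,::-1].copy()
    np.savez("pics/"+name+".npz",pos=st["tcp_pos"],ori=st["orientation"])
    o=im
    if crop: x0,y0,x1,y1=crop; o=im[y0:y1,x0:x1]
    if scale!=1: o=cv2.resize(o,None,fx=scale,fy=scale,interpolation=cv2.INTER_CUBIC)
    cv2.imwrite("pics/"+name+".png",o); return im,st
def load(name):
    z=np.load("pics/"+name+".npz"); return dict(tcp_pos=z["pos"],orientation=z["ori"])
def delta(target,yaw=None):
    """tool-frame shift to target TCP; print in units; yaw = tool x heading in world"""
    st=read_state(); t=R.from_quat(st["orientation"])
    d=t.inv().apply(np.array(target)-st["tcp_pos"])
    tx=t.apply([1,0,0]); cur=np.arctan2(tx[1],tx[0])
    print("shift mm",np.round(d*1000,1),"units",np.round(d/.05,3),"yaw",round(np.degrees(cur),2),"q6",round(st["q"][5],3),"tilt",np.round(t.apply([0,0,1]),4))
    if yaw is not None: print("spin deg (cw+)",round(np.degrees((cur-yaw+np.pi/2)%np.pi-np.pi/2),2))
    print("pos",np.round(st["tcp_pos"],4),"F",np.round(st["wrist_force"],1),"w",round(st["gripper_width"],4),"t",st["time_s"])
E
python3 - <<'E'
from h import *
st=read_state()
for n,px,z in [("cupA rim",(153,168),.074),("cupB",(190,155),.074),("cupC",(333,287),.074),("jawend",(172,195),.006),("hend",(207,219),.006),("mat",(287,273),.003),("tape",(206,147),.07)]:
    print(n,onplane("scene",px,z))
for n,px,z in [("cupA rim",(303,300),.074),("cupB",(251,287),.074),("cupC",(325,174),.074),("jawend",(313,303),.006),("hend",(313,265),.006),("mat",(322,214),.003)]:
    print(n,onplane("side",px,z))
for n,px,z in [("nut",(252,203),.07),("pin",(232,286),.03),("pin2",(232,286),.01)]:
    print(n,onplane("wrist",px,z,st))
a=cv2.imread("pics/a_scene.png")
cv2.imwrite("pics/b1.png",cv2.resize(a[120:320,110:350],None,fx=3,fy=3,interpolation=cv2.INTER_CUBIC))
a=cv2.imread("pics/a_side.png")
cv2.imwrite("pics/b2.png",cv2.resize(a[150:350,170:400],None,fx=3,fy=3,interpolation=cv2.INTER_CUBIC))
E
```

```text
cupA rim [0.45428498 0.36301566 0.074     ]
cupB [0.58784642 0.32833745 0.074     ]
cupC [ 0.44975335 -0.41893176  0.074     ]
jawend [0.45088604 0.27197616 0.006     ]
hend [0.44993011 0.08859127 0.006     ]
mat [ 0.4524385  -0.25574639  0.003     ]
tape [0.66211723 0.32935082 0.07      ]
cupA rim [0.4567516 0.3558188 0.074    ]
cupB [0.58524044 0.31729618 0.074     ]
cupC [ 0.44593828 -0.4110079   0.074     ]
jawend [0.438748   0.27110667 0.006     ]
hend [0.45150969 0.09332504 0.006     ]
mat [ 0.44491807 -0.23324506  0.003     ]
nut [ 0.60208537 -0.01137296  0.07      ]
pin [ 0.5759298  -0.11460875  0.03      ]
pin2 [ 0.5730354  -0.12614877  0.01      ]
```

View pics/b1.png

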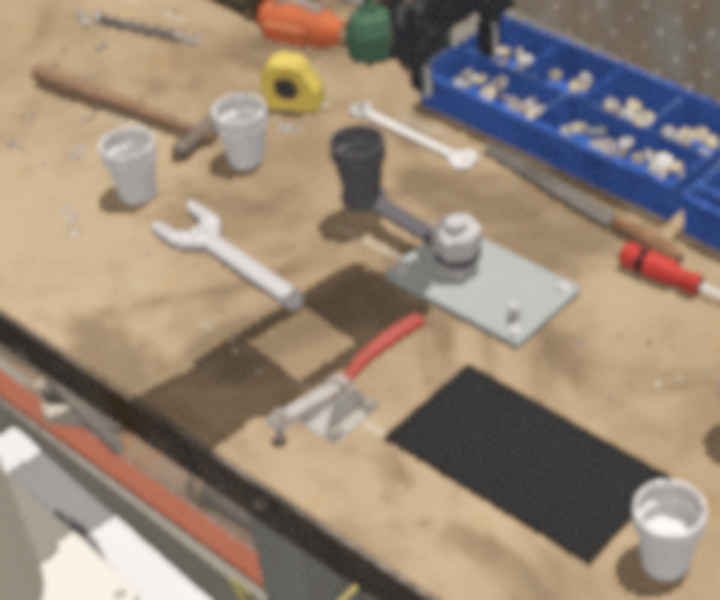

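View pics/b2.png

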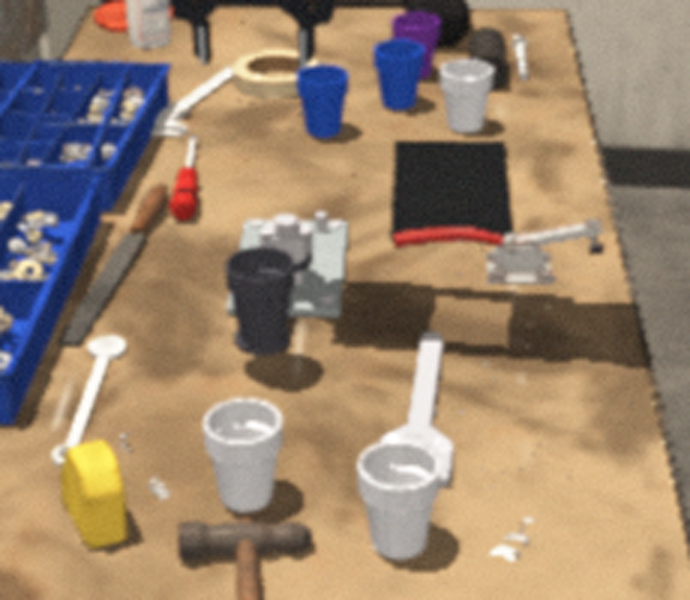

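{"api": "servo_tool", "payload": {"rows": [-0.7, -0.7, 0, 0, -0.7, -0.7, 0.3, 0, -0.7, -0.7, 0.4, 0, -0.7, -0.7, 0.4, 0, -0.7, -0.8, 0.4, 0, 0, 0, 0, 0, 0, 0, 0, 0], "fingers": 0}}

```text
time_s: 1.02
tcp_pos: [0.4503, 0.1802, 0.3299]
orientation: [1.0, 0.0, 0.0, -0.0]
wrist_force: [-0.1, 0.2, 0.3]
gripper_width: 0.0854
```

```bash
python3 - <<'E'
from h import *
shot("c1"); delta([.45,.18,.33])
E
```

```text
shift mm [-0.8 -0.1  0.1] units [-0.015 -0.002  0.003] yaw -0.01 q6 0.355 tilt [ 1.2e-03  3.0e-04 -1.0e+00]
pos [0.4508 0.1799 0.3301] F [-0.4 -0.2  1. ] w 0.0854 t 1.075
```

View pics/c1.png

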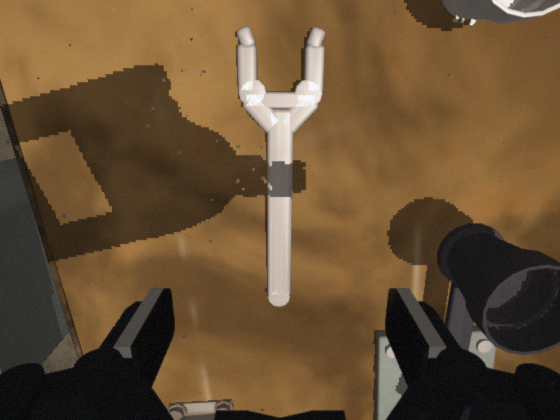

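```bash
python3 - <<'E'
from h import *
st=load("c1"); im=cv2.imread("pics/c1.png")
g=im.min(2); hsv=cv2.cvtColor(im,cv2.COLOR_BGR2HSV)
m=((hsv[...,1]<75)&(hsv[...,2]>120)).astype(np.uint8); m[:, :200]=0; m[:,360:]=0; m[310:]=0
ys,xs=np.where(m); 
for lo,hi in((125,160),(200,290)):
    s=(ys>lo)&(ys<hi); print(len(xs[s]),[ (r,xs[ys==r].min(),xs[ys==r].max()) for r in range(lo+2,hi,12) if (ys==r).any()])
print(ys.min(),ys.max())
for n,px in [("tipL",(246,30)),("tipR",(317,31)),("throat",(280,93)),("hend",(279,305)),("hA",(279.5,140)),("hB",(279.5,270))]:
    print(n,np.round(onplane("wrist",px,.012,st),4),np.round(onplane("wrist",px,.006,st)[:2],4))
E
```

```text
908 [(127, np.int64(262), np.int64(298)), (139, np.int64(268), np.int64(292)), (151, np.int64(268), np.int64(292))]
2060 [(202, np.int64(268), np.int64(291)), (214, np.int64(268), np.int64(291)), (226, np.int64(268), np.int64(291)), (238, np.int64(268), np.int64(290)), (250, np.int64(268), np.int64(290)), (262, np.int64(268), np.int64(290)), (274, np.int64(268), np.int64(290)), (286, np.int64(268), np.int64(289))]
27 306
tipL [0.4282 0.3002 0.012 ] [0.4277 0.3009]
tipR [0.4777 0.2996 0.012 ] [0.4782 0.3003]
throat [0.4519 0.2584 0.012 ] [0.4519 0.2583]
hend [0.4513 0.0789 0.012 ] [0.4513 0.0751]
hA [0.4516 0.2243 0.012 ] [0.4516 0.2235]
hB [0.4517 0.1137 0.012 ] [0.4517 0.1105]
```

{"api": "servo_tool", "payload": {"rows": [0.6, 0.6, 0, 0, 0.8, 0.8, 0, 0, 0.8, 0.8, 0, 0, 0.8, 0.6, 0, 0, 0, 0.2, 0, 0, 0, 0, 0, 0, 0, 0, 0, 0]}}

```text
time_s: 1.95
tcp_pos: [0.5992, 0.0303, 0.3297]
orientation: [1.0, -0.0, -0.0, -0.0]
wrist_force: [-0.5, 0.7, -0.2]
gripper_width: 0.0853
```

```bash
python3 - <<'E'
from h import *
shot("c2"); delta([.6,.03,.33])
E
```

```text
shift mm [ 0.8  0.6 -0.2] units [ 0.015  0.012 -0.004] yaw 0.03 q6 0.03 tilt [-5.e-04  1.e-04 -1.e+00]
pos [0.5992 0.0306 0.3298] F [ 0.1  0.3 -0.6] w 0.0854 t 2.0
```

View pics/c2.png

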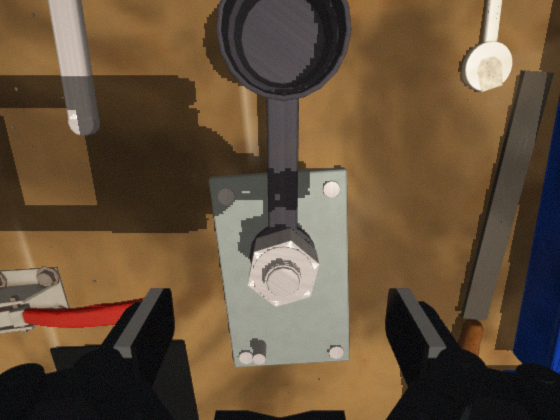

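```bash
python3 - <<'E'
from h import *
a=cv2.imread("pics/c2.png")
cv2.imwrite("pics/c2z.png",cv2.resize(a[210:380,200:370],None,fx=4.4,fy=3.5,interpolation=cv2.INTER_CUBIC)[:600])
cv2.imwrite("pics/c2y.png",cv2.resize(a[220:320,230:340],None,fx=6,fy=6,interpolation=cv2.INTER_CUBIC))
E
```

```text
(no output)
```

View pics/c2z.png

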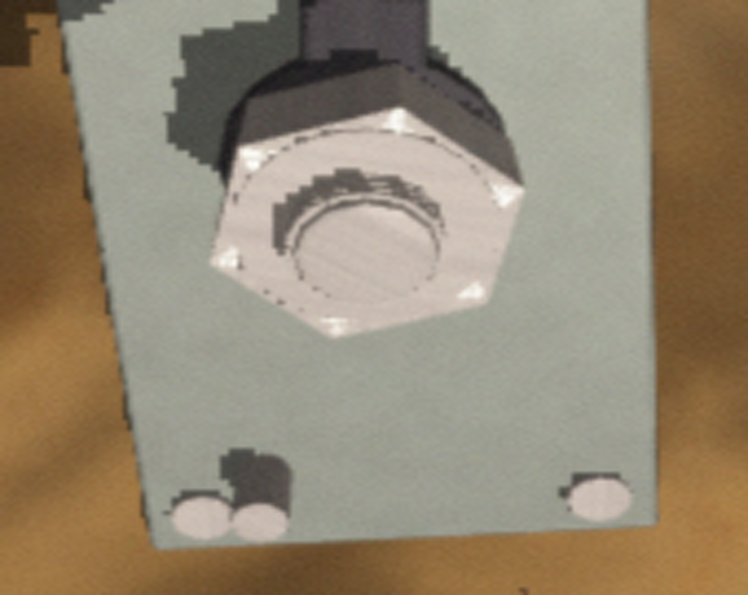

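View pics/c2y.png

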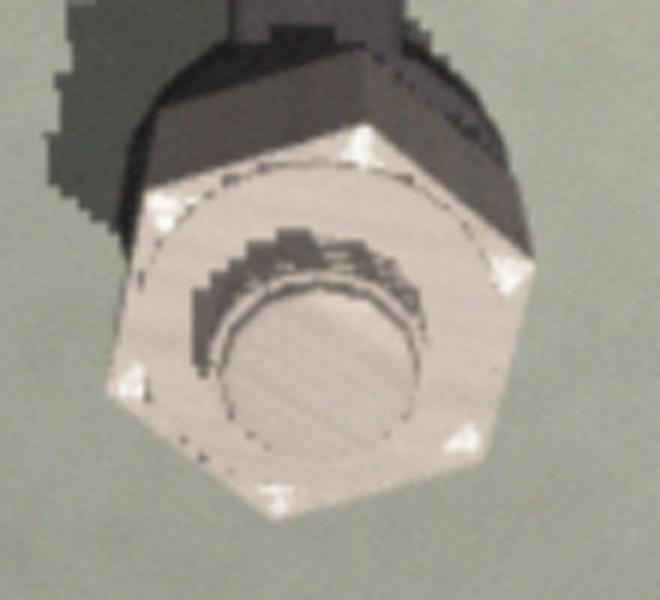

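```bash
python3 - <<'E'
from h import *
st=load("c2")
V=[(150,190),(368,125),(533,262),(487,462),(275,520),(108,390)]
P=np.array([onplane("wrist",(230+x/6-.4,220+y/6-.4),.064,st)[:2] for x,y in V])
print(P.round(4), "c",P.mean(0).round(4),"r",np.linalg.norm(P-P.mean(0),axis=1).round(4))
a=np.degrees(np.arctan2(*(P-P.mean(0)).T[::-1])); print("vertex angles",a.round(1), "mod60",(a%60).round(1))
print("thread",onplane("wrist",(282.6,281.3),.076,st))
print("pin",onplane("wrist",(259,358.7),.03,st))
for q in [(212,179),(346,169.5)]: print("plate",onplane("wrist",q,.01,st))
for q in [(200+153/4.4,210+549/3.5),(200+657/4.4,210+523/3.5)]: print("plate",onplane("wrist",q,.01,st))
# arm edges
im=cv2.imread("pics/c2.png")
for r in (110,130,150,170,200,215):
    row=im[r,240:330].astype(int).sum(1); print(r,row[20:66:1].tolist()) if r in(110,150) else None
hsv=cv2.cvtColor(im,cv2.COLOR_BGR2HSV)
E
```

```text
[[ 0.5829  0.0055]
 [ 0.6079  0.0136]
 [ 0.6273 -0.0037]
 [ 0.6227 -0.0304]
 [ 0.5971 -0.0385]
 [ 0.5773 -0.0206]] c [ 0.6025 -0.0123] r [0.0265 0.0265 0.0262 0.027  0.0267 0.0265]
vertex angles [ 137.8   78.3   19.2  -41.9 -101.7 -161.9] mod60 [17.8 18.3 19.2 18.1 18.3 18.1]
thread [ 0.60220026 -0.01118853  0.076     ]
pin [ 0.58201583 -0.11388576  0.03      ]
plate [0.54648038 0.0434581  0.01      ]
plate [0.65244476 0.05111795 0.01      ]
plate [ 0.55737705 -0.14030539  0.01      ]
plate [ 0.66613704 -0.13161115  0.01      ]
110 [152, 156, 148, 158, 153, 145, 132, 158, 190, 232, 237, 240, 237, 247, 251, 241, 244, 255, 255, 248, 256, 255, 258, 253, 241, 236, 242, 242, 253, 248, 247, 244, 253, 252, 247, 246, 238, 193, 177, 334, 352, 342, 342, 347, 344, 332]
150 [140, 125, 134, 132, 121, 140, 135, 128, 165, 212, 232, 246, 238, 240, 242, 249, 233, 237, 249, 254, 241, 258, 253, 244, 239, 231, 246, 236, 241, 252, 241, 241, 235, 244, 244, 245, 220, 214, 292, 344, 351, 350, 358, 354, 354, 353]
```

```bash
python3 - <<'E'
from h import *
st=load("c2"); im=cv2.imread("pics/c2.png")
for r in (105,120,135,150,160,185,205,220):
    row=im[r,255:312].astype(float).sum(1); g=np.convolve(np.diff(row),[1,1,1],'same'); print(r, 255+np.argsort(-abs(g))[:5], onplane("wrist",(283.3,r),.036,st).round(4))
# holder rim ellipse: dark
g=cv2.cvtColor(im,cv2.COLOR_BGR2GRAY); hsv=cv2.cvtColor(im,cv2.COLOR_BGR2HSV)
cv2.imwrite("pics/c2h.png",cv2.resize(im[0:110,205:365],None,fx=4.5,fy=4.5,interpolation=cv2.INTER_CUBIC))
print(proj("wrist",[.6023,-.0117,.036],st),proj("wrist",[.6023-.15*np.sin(np.radians(2)),-.0117+.15,.11],st))
E
```

```text
105 [256 255 299 298 257] [0.6027 0.1013 0.036 ]
120 [257 256 258 298 299] [0.6027 0.0914 0.036 ]
135 [257 256 258 298 297] [0.6027 0.0812 0.036 ]
150 [257 258 259 298 297] [0.6028 0.0708 0.036 ]
160 [298 297 268 299 267] [0.6028 0.0637 0.036 ]
185 [309 308 310 266 298] [0.6029 0.0453 0.036 ]
205 [297 296 262 298 263] [0.6029 0.0301 0.036 ]
220 [297 296 298 295 269] [0.6029 0.0183 0.036 ]
[282.34687079 256.28244486] [272.78493641  29.47625044]
```

View pics/c2h.png

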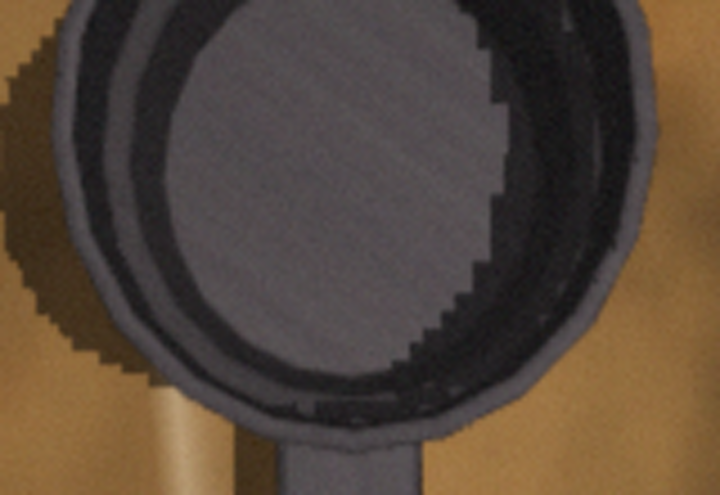

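{"api": "servo_tool", "payload": {"rows": [-0.9, -0.6, 0, 0, -0.9, -0.6, 0, 0, -0.8, -0.6, 0, 0, -0.36, -0.32, 0.4, 0, 0, 0, 0.9, 0, 0, 0, 0.6, 0, 0, 0, 0, 0, 0, 0, 0, 0]}}

```text
time_s: 3.0
tcp_pos: [0.4521, 0.1365, 0.2356]
orientation: [1.0, 0.0, 0.0, -0.0]
wrist_force: [0.9, -0.2, 0.2]
gripper_width: 0.0856
```

```bash
python3 - <<'E'
from h import *
shot("c3"); delta([.4516,.1365,.176])
E
```

```text
shift mm [-0.9 -0.1 60. ] units [-1.800e-02 -1.000e-03  1.199e+00] yaw 0.03 q6 0.267 tilt [ 1.9e-03  5.0e-04 -1.0e+00]
pos [0.4524 0.1364 0.236 ] F [-0.3 -0.2 -0.4] w 0.0855 t 3.05
```

View pics/c3.png

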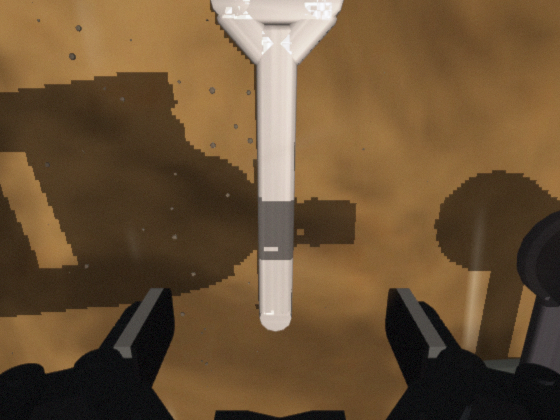

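```bash
python3 - <<'E'
from h import *
st=load("c3"); print(proj("wrist",[.4515,.0785,.012],st),proj("wrist",[.4515,.1365,.012],st),onplane("wrist",(276,328),.006,st))
E
```

```text
[276.32844213 329.54530111] [276.0999384  242.54689512] [0.45124455 0.07525986 0.006     ]
```

{"api": "servo_tool", "payload": {"rows": [0, 0, 0.4, 0, 0, 0, 0.4, 0, 0, 0, 0.4, 0, 0, 0, 0, 0, 0, 0, 0, 0]}}

```text
time_s: 3.68
tcp_pos: [0.4525, 0.1362, 0.1759]
orientation: [1.0, -0.0, 0.001, -0.0]
wrist_force: [0.0, -0.4, 0.6]
gripper_width: 0.0851
```

{"api": "servo_tool", "payload": {"rows": [0, 0, 0, 0, 0, 0, 0, 0, 0, 0, 0, 0, 0, 0, 0, 0, 0, 0, 0, 0, 0, 0, 0, 0, 0, 0, 0, 0], "fingers": 1}}

```text
time_s: 4.55
tcp_pos: [0.452, 0.136, 0.1751]
orientation: [1.0, 0.0, 0.0, 0.0]
wrist_force: [-1.2, -0.1, 6.7]
gripper_width: 0.018
```

```bash
python3 - <<'E'
from h import *
shot("c4"); delta([.4516,.1365,.176])
E
```

```text
shift mm [-0.4 -0.4 -0.9] units [-0.008 -0.009 -0.018] yaw 0.03 q6 0.267 tilt [ 2.e-04 -0.e+00 -1.e+00]
pos [0.452  0.1361 0.1751] F [-0.7 -0.6  6.5] w 0.0184 t 4.6
```

View pics/c4.png

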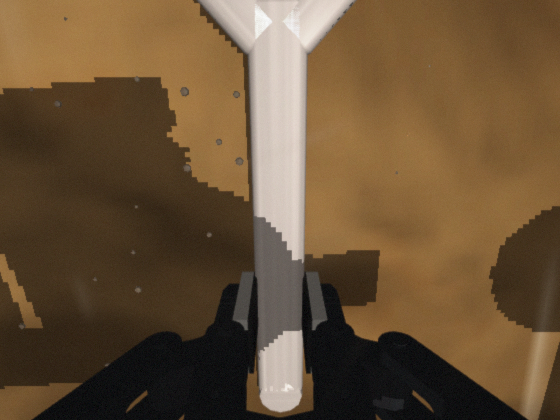

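```bash
python3 - <<'E'
from h import *
st=load("c4"); im=cv2.imread("pics/c4.png")
hsv=cv2.cvtColor(im,cv2.COLOR_BGR2HSV)
P=[]
for r in list(range(65,205,15))+[385,395]:
    row=(hsv[r,:,1]<60)&(hsv[r,:,2]>110); x=np.where(row[225:330])[0]+225
    p=onplane("wrist",((x.min()+x.max())/2,r),.012,st); P.append(p); print(r,x.min(),x.max(),p.round(4))
P=np.array(P); print(np.polyfit(P[:,1],P[:,0],1), "tcp",st["tcp_pos"])
E
```

```text
65 249 306 [0.4524 0.2263 0.012 ]
80 250 306 [0.4526 0.2216 0.012 ]
95 250 306 [0.4526 0.2168 0.012 ]
110 251 306 [0.4527 0.2119 0.012 ]
125 251 305 [0.4526 0.2068 0.012 ]
140 251 305 [0.4526 0.2016 0.012 ]
155 252 305 [0.4527 0.1963 0.012 ]
170 252 305 [0.4527 0.1909 0.012 ]
185 253 304 [0.4527 0.1852 0.012 ]
200 253 304 [0.4527 0.1795 0.012 ]
385 259 301 [0.4533 0.0929 0.012 ]
395 260 301 [0.4536 0.0872 0.012 ]
[-0.00706307  0.45408319] tcp [0.45201308 0.13604842 0.17511608]
```

{"api": "servo_tool", "payload": {"rows": [0, 0, 0, 0, 0, 0, 0, 0, 0, 0, 0, 0, 0, 0, 0, 0, 0, 0, -0.6, 0, 0, 0, -0.9, 0, 0, 0, -0.9, 0, 0, 0, -0.6, 0, 0, 0, 0, 0, 0, 0, 0, 0], "fingers": 0.5}}

```text
time_s: 5.85
tcp_pos: [0.4516, 0.1359, 0.3241]
orientation: [1.0, -0.0, -0.0, 0.0]
wrist_force: [0.1, -0.5, -0.9]
gripper_width: 0.043
```

```bash
python3 - <<'E'
from h import *
im,st=shot("c5"); delta([.4516,.1365,.176])
hsv=cv2.cvtColor(im,cv2.COLOR_BGR2HSV)
P=[]
for r in list(range(20,330,10)):
    row=(hsv[r,:,1]<70)&(hsv[r,:,2]>100); x=np.where(row[225:330])[0]+225
    if len(x)<5: continue
    p=onplane("wrist",((x.min()+x.max())/2,r),.012,st); P.append(p); print(r,x.min(),x.max(),p.round(4))
E
```

```text
shift mm [  0.4  -0.7 147.7] units [ 0.007 -0.014  2.955] yaw -0.0 q6 0.267 tilt [-1.8e-03 -5.0e-04 -1.0e+00]
pos [0.4515 0.1359 0.3237] F [-1.  -0.7  0.7] w 0.0425 t 5.9
20 234 325 [0.4525 0.2612 0.012 ]
30 236 323 [0.4525 0.2551 0.012 ]
40 240 319 [0.4525 0.2488 0.012 ]
50 248 311 [0.4525 0.2425 0.012 ]
60 257 302 [0.4525 0.2361 0.012 ]
70 266 293 [0.4525 0.2296 0.012 ]
80 266 293 [0.4525 0.2229 0.012 ]
90 267 293 [0.4528 0.2162 0.012 ]
100 267 293 [0.4528 0.2093 0.012 ]
110 267 293 [0.4528 0.2023 0.012 ]
120 267 293 [0.4528 0.1952 0.012 ]
130 267 293 [0.4528 0.188  0.012 ]
140 267 292 [0.4525 0.1807 0.012 ]
150 267 292 [0.4525 0.1732 0.012 ]
160 268 292 [0.4528 0.1656 0.012 ]
170 269 292 [0.4532 0.1579 0.012 ]
180 269 292 [0.4532 0.15   0.012 ]
190 270 292 [0.4536 0.142  0.012 ]
200 268 292 [0.4528 0.1338 0.012 ]
210 269 292 [0.4532 0.1255 0.012 ]
220 269 292 [0.4532 0.1171 0.012 ]
230 269 292 [0.4533 0.1084 0.012 ]
240 269 292 [0.4533 0.0997 0.012 ]
250 269 292 [0.4533 0.0907 0.012 ]
260 272 289 [0.4533 0.0816 0.012 ]
```

View pics/c5.png

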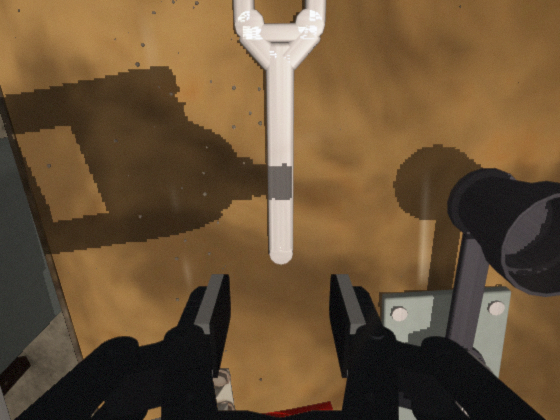

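{"api": "servo_tool", "payload": {"rows": [0, 0, 0.6, 0, 0, 0, 0.9, 0, 0, 0, 0.9, 0, 0, 0, 0.53, 0, 0, 0, 0, 0, 0, 0, 0, 0]}}

```text
time_s: 6.65
tcp_pos: [0.452, 0.136, 0.1782]
orientation: [1.0, 0.0, -0.0, 0.0]
wrist_force: [-0.4, 0.1, 0.6]
gripper_width: 0.0429
```

{"api": "servo_tool", "payload": {"rows": [0, 0, 0, 0, 0, 0, 0, 0, 0, 0, 0, 0, 0, 0, 0, 0, 0, 0, 0, 0, 0, 0, -0.2, 0, 0, 0, -0.6, 0, 0, 0, -0.8, 0], "fingers": 1}}

```text
time_s: 7.65
tcp_pos: [0.4515, 0.1359, 0.2591]
orientation: [1.0, 0.0, -0.001, 0.0]
wrist_force: [0.5, -0.1, -2.6]
gripper_width: 0.0175
```

```bash
python3 - <<'E'
from h import *
shot("c6"); delta([.6010,-.209,.256])
E
```

```text
shift mm [147.9 345.3   7.9] units [2.958 6.907 0.159] yaw -0.0 q6 0.267 tilt [ 0.0053  0.0014 -1.    ]
pos [0.4531 0.1363 0.2637] F [ 1.1 -0.2  2.6] w 0.0176 t 7.7
```

View pics/c6.png

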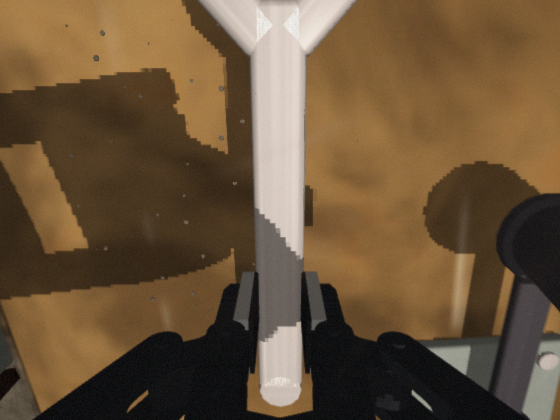

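{"api": "servo_tool", "payload": {"rows": [0, 0.3, -0.7, 0, 0, 0.8, 0, 0, 0, 0.9, 0, 0, 0, 0.9, 0, 0, 0, 0.9, 0, 0, 0, 0.9, 0, 0, 0, 0.9, 0, 0, 0, 0.8, 0, 0, 0, 0.5, 0, 0, 0, 0, 0, 0]}}

```text
time_s: 8.95
tcp_pos: [0.4518, -0.2104, 0.2938]
orientation: [1.0, -0.001, 0.001, 0.0]
wrist_force: [0.6, 0.6, -2.8]
gripper_width: 0.0178
```

{"api": "servo_tool", "payload": {"rows": [0.5, 0, 0, 0, 0.8, 0, 0, 0, 0.8, 0, 0, 0, 0.6, 0, 0, 0.1, 0.26, 0, 0, 0, 0, 0, 0, 0, 0, 0, 0, 0]}}

```text
time_s: 9.82
tcp_pos: [0.5988, -0.2087, 0.293]
orientation: [1.0, -0.004, -0.001, -0.0]
wrist_force: [-0.1, 0.4, -3.0]
gripper_width: 0.0181
```

```bash
python3 - <<'E'
from h import *
shot("c7"); delta([.6010,-.209,.205])
shot("c7s","side",3,(190,140,390,300)); shot("c7c","scene",3,(180,130,380,290))
E
```

```text
shift mm [ 2.3  0.1 88.1] units [0.046 0.002 1.762] yaw -0.51 q6 -0.345 tilt [-1.4e-03  4.0e-04 -1.0e+00]
pos [ 0.5988 -0.2089  0.2931] F [-0.4 -0.5 -2.5] w 0.0179 t 9.875
```

View pics/c7s.png

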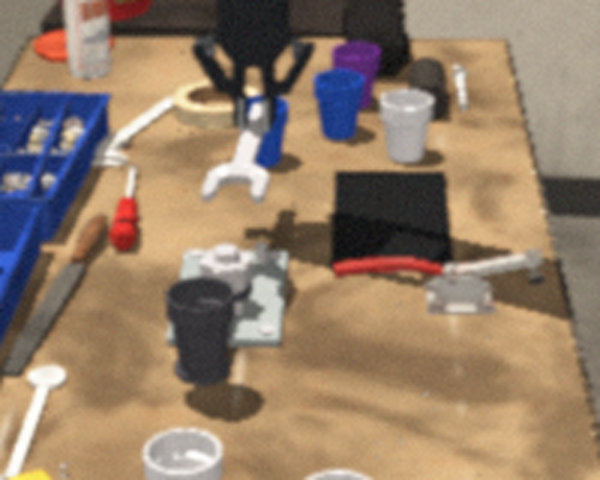

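View pics/c7c.png

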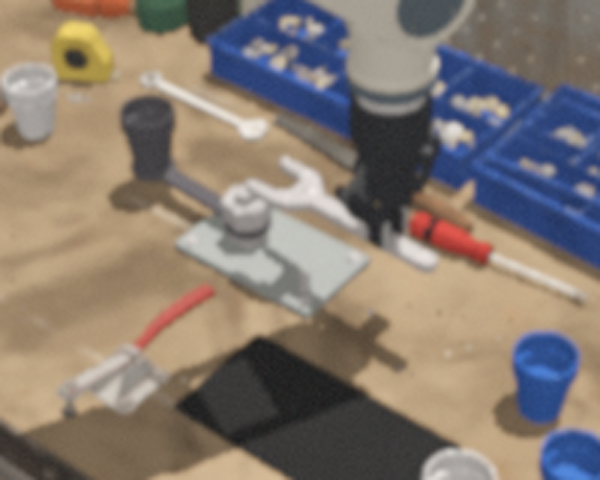

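View pics/c7.png

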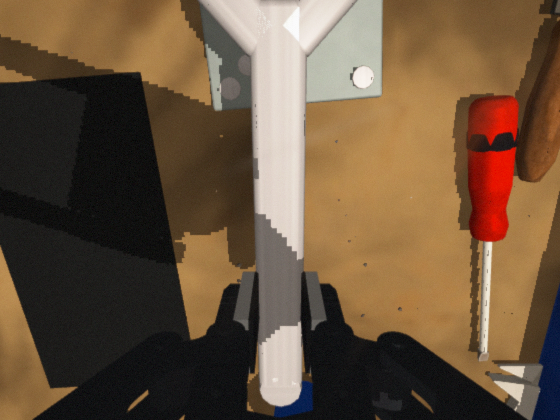

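```bash
python3 - <<'E'
from h import *
print(onplane("scene",(362,248),.074),onplane("side",(278,176),.074))
st=load("c7")
print(onplane("wrist",(475,170),.015,st))
E
```

```text
[ 0.6136455  -0.39287466  0.074     ] [ 0.61051741 -0.37648778  0.074     ]
[ 0.73138048 -0.18015982  0.015     ]
```

{"api": "servo_tool", "payload": {"rows": [0.05, 0, 0.3, 0, 0, 0, 0.5, 0, 0, 0, 0.5, 0, 0, 0, 0.4, 0, 0, 0, 0.2, 0, 0, 0, 0.16, 0, 0, 0, 0, 0, 0, 0, 0, 0]}}

```text
time_s: 10.98
tcp_pos: [0.6028, -0.2092, 0.1909]
orientation: [1.0, -0.004, 0.0, 0.0]
wrist_force: [-0.8, 0.2, -1.9]
gripper_width: 0.0174
```

```bash
python3 - <<'E'
from h import *
delta([.6010,-.1515,.189])
im,st=shot("d1s","side",4,(210,190,340,290)); shot("d1c","scene",4,(210,160,340,260))
E
```

```text
shift mm [ -2.3 -57.7   1.9] units [-0.045 -1.153  0.038] yaw -0.5 q6 -0.344 tilt [ 9.e-04 -3.e-04 -1.e+00]
pos [ 0.6028 -0.2092  0.1909] F [-0.8  0.2 -1.9] w 0.0174 t 10.975
```

View pics/d1s.png

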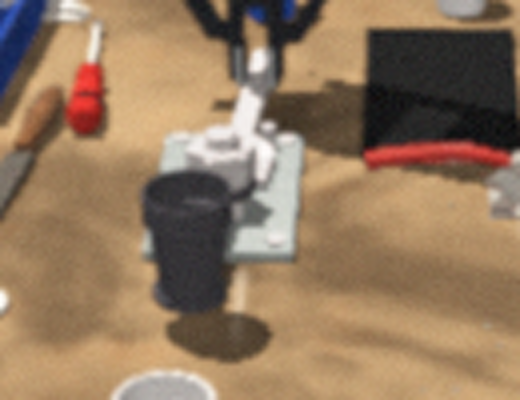

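View pics/d1c.png

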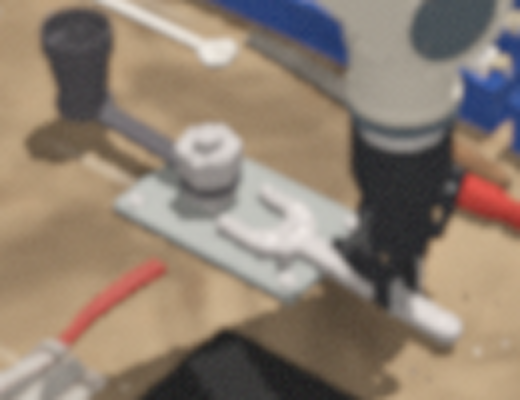

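{"api": "servo_tool", "payload": {"rows": [-0.05, 0, 0.03, 0, 0, -0.1, 0, 0, 0, -0.1, 0, 0, 0, -0.1, 0, 0, 0, -0.1, 0, 0, 0, -0.1, 0, 0, 0, -0.1, 0, 0, 0, 0, 0, 0]}}

```text
time_s: 12.08
tcp_pos: [0.6005, -0.1786, 0.1889]
orientation: [1.0, -0.004, 0.0, -0.0]
wrist_force: [1.5, 0.1, 3.8]
gripper_width: 0.0179
```

```bash
python3 - <<'E'
from h import *
delta([.6000,-.1515,.189]); print(read_state()["torque"])
shot("d2"); shot("d2s","side",4,(210,190,340,290)); shot("d2c","scene",4,(210,160,340,260))
E
```

```text
shift mm [ -0.7 -27.   -0.1] units [-0.014 -0.541 -0.002] yaw -0.5 q6 -0.3 tilt [ 4.e-04  4.e-04 -1.e+00]
pos [ 0.6005 -0.1786  0.1889] F [1.5 0.1 3.8] w 0.0179 t 12.075
[ 0.20723858 -0.12628282 -0.04893103]
```

View pics/d2c.png

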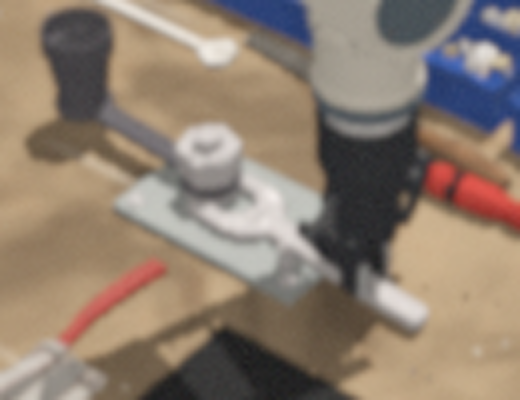

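View pics/d2.png

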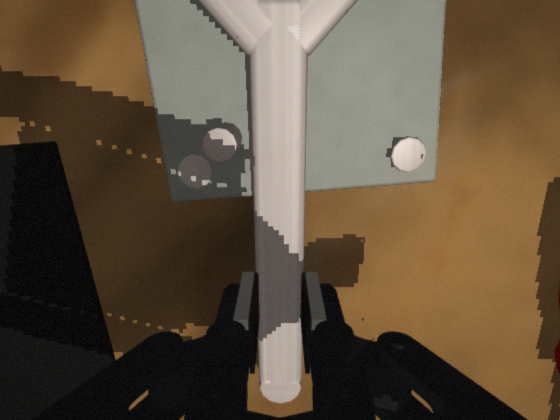

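{"api": "servo_tool", "payload": {"rows": [0, -0.08, 0, 0, 0, -0.08, 0, 0, 0, -0.08, 0, 0, 0, -0.08, 0, 0, 0, -0.08, 0, 0, 0, 0, 0, 0]}}

```text
time_s: 12.98
tcp_pos: [0.6008, -0.1596, 0.1894]
orientation: [1.0, -0.004, 0.001, 0.001]
wrist_force: [0.1, -2.9, 7.2]
gripper_width: 0.0177
```

```bash
python3 - <<'E'
from h import *
delta([.6000,-.1515,.189]); print(read_state()["torque"])
E
```

```text
shift mm [-0.9 -8.1  0.3] units [-0.017 -0.161  0.007] yaw -0.48 q6 -0.269 tilt [ 0.0014 -0.0011 -1.    ]
pos [ 0.6008 -0.1596  0.1894] F [ 0.1 -2.9  7.2] w 0.0177 t 12.975
[-0.4583548  -0.03547813 -0.02284937]
```

{"api": "servo_tool", "payload": {"rows": [0, -0.05, 0, 0, 0, -0.05, 0, 0, 0, -0.04, 0, 0, 0, 0, 0, 0]}}

```text
time_s: 13.48
tcp_pos: [0.6009, -0.1528, 0.1895]
orientation: [1.0, -0.004, 0.001, 0.001]
wrist_force: [-0.8, -3.7, 8.3]
gripper_width: 0.0176
```

```bash
python3 - <<'E'
from h import *
delta([.6000,-.1515,.189]); print(read_state()["torque"])
E
```

```text
shift mm [-0.9 -1.3  0.5] units [-0.019 -0.027  0.009] yaw -0.49 q6 -0.258 tilt [ 0.0017 -0.0015 -1.    ]
pos [ 0.6009 -0.1528  0.1895] F [-0.8 -3.7  8.3] w 0.0176 t 13.475
[-0.76114071 -0.05475398  0.05395091]
```

{"api": "servo_tool", "payload": {"rows": [0, -0.04, 0, 0, 0, 0, 0, 0, 0, -0.03, 0, 0, 0, 0, 0, 0]}}

```text
time_s: 13.98
tcp_pos: [0.601, -0.1505, 0.1895]
orientation: [1.0, -0.004, 0.001, 0.002]
wrist_force: [-0.4, -12.6, 7.6]
gripper_width: 0.018
```

```bash
python3 - <<'E'
from h import *
delta([.6000,-.1515,.189]); print(read_state()["torque"])
shot("d3"); shot("d3s","side",4,(210,190,340,290)); shot("d3c","scene",4,(210,160,340,260))
E
```

```text
shift mm [-0.9  1.   0.5] units [-0.019  0.02   0.01 ] yaw -0.46 q6 -0.253 tilt [ 0.0021 -0.0032 -1.    ]
pos [ 0.601  -0.1505  0.1895] F [ -0.4 -12.6   7.6] w 0.018 t 13.975
[-2.02850872  0.18820528  0.00889475]
```

View pics/d3c.png

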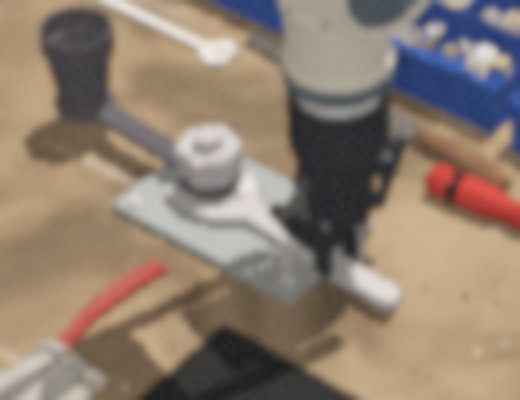

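View pics/d3.png

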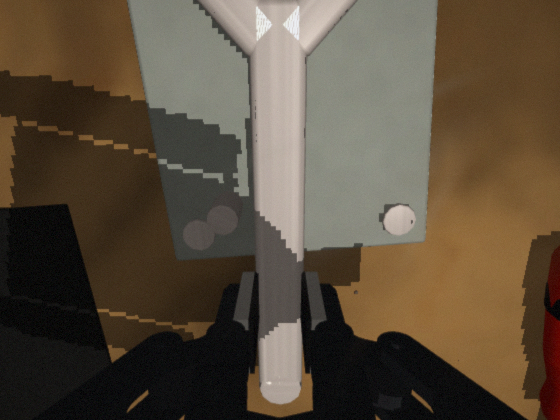

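{"api": "servo_tool", "payload": {"rows": [0, 0.03, 0, 0, 0, 0, 0, 0]}}

```text
time_s: 14.38
tcp_pos: [0.601, -0.1509, 0.1895]
orientation: [1.0, -0.004, 0.001, 0.001]
wrist_force: [0.2, -4.5, 9.0]
gripper_width: 0.0176
```

{"api": "servo_tool", "payload": {"rows": [0, 0, 0, 0, 0, 0, 0, 0, 0, 0, 0, 0, 0, 0, 0, 0, 0, 0, -0.2, 0, 0, 0, -0.6, 0, 0, 0, -0.9, 0, 0, 0, -0.9, 0, 0, 0, -0.2, 0, 0, 0, 0, 0], "fingers": 0.45}}

```text
time_s: 15.62
tcp_pos: [0.6005, -0.1501, 0.3295]
orientation: [1.0, -0.004, 0.001, 0.0]
wrist_force: [-0.7, 1.4, 0.4]
gripper_width: 0.047
```

```bash
python3 - <<'E'
from h import *
shot("d4");delta([.6012,-.0117,.30],np.radians(107.9)); print(read_state()["q"])
E
```

```text
shift mm [-1.000e-01 -1.383e+02  2.830e+01] units [-1.000e-03 -2.766e+00  5.660e-01] yaw -0.5 q6 -0.255 tilt [-7.e-04  2.e-04 -1.e+00]
spin deg (cw+) 71.6
pos [ 0.6001 -0.15    0.3283] F [-0.7 -0.4 -0.7] w 0.0472 t 15.675
[-2.64167695e-01  5.06307371e-01  1.69651579e+00 -9.45313425e-06
  9.39534392e-01 -2.55415284e-01]
```

View pics/d4.png

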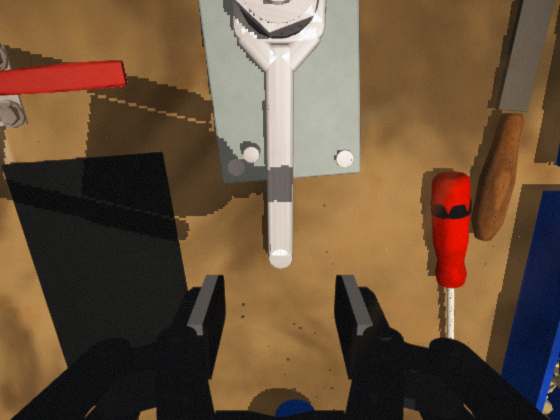

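{"api": "servo_tool", "payload": {"rows": [0, -0.7, 0, 0, 0, -0.9, 0, 0, 0, -0.77, 0, 0, 0, -0.4, 0, 0, 0, 0, 0, -1, 0, 0, 0, -1, 0, 0, 0, -1, 0, 0, 0, -1, 0, 0, 0, -1, 0, 0, 0, -1], "fingers": 0.25}}

```text
time_s: 16.92
tcp_pos: [0.6015, -0.0121, 0.3275]
orientation: [0.967, 0.256, -0.001, -0.0]
wrist_force: [0.2, 0.8, -0.1]
gripper_width: 0.0641
```

{"api": "servo_tool", "payload": {"rows": [0, 0, 0, -1, 0, 0, 0, -1, 0, 0, 0, -1, 0, 0, 0, -1, 0, 0, 0, -1, 0, 0, 0, -1, 0, 0, 0, -1, 0, 0, 0, -1, 0, 0, 0, -1, 0, 0, 0, -1]}}

```text
time_s: 18.18
tcp_pos: [0.6015, -0.0121, 0.3275]
orientation: [0.768, 0.64, -0.001, -0.001]
wrist_force: [-0.4, 0.2, -0.6]
gripper_width: 0.064
```

{"api": "servo_tool", "payload": {"rows": [0, 0, 0, -1, 0, 0, 0, -1, 0, 0, 0, -1, 0, 0, 0, -1, 0, 0, 0, -1, 0, 0, 0, -0.7, 0, 0, 0, 0, 0, 0, 0, 0]}}

```text
time_s: 19.18
tcp_pos: [0.6016, -0.0119, 0.3281]
orientation: [0.588, 0.809, -0.0, -0.0]
wrist_force: [0.0, -0.1, -0.1]
gripper_width: 0.0642
```

```bash
python3 - <<'E'
from h import *
shot("e1");delta([.6012,-.0117,.25],np.radians(107.9)); print(read_state()["q"])
E
```

```text
shift mm [ 0.2 -0.3 78.3] units [ 0.004 -0.006  1.566] yaw 107.93 q6 -1.923 tilt [-8.e-04 -0.e+00 -1.e+00]
spin deg (cw+) 0.03
pos [ 0.6016 -0.0118  0.3283] F [ 0.3 -0.3  0.6] w 0.0642 t 19.225
[-3.93816636e-02  4.84474380e-01  1.73534978e+00 -5.99728538e-05
  9.22536178e-01 -1.92309402e+00]
```

View pics/e1.png

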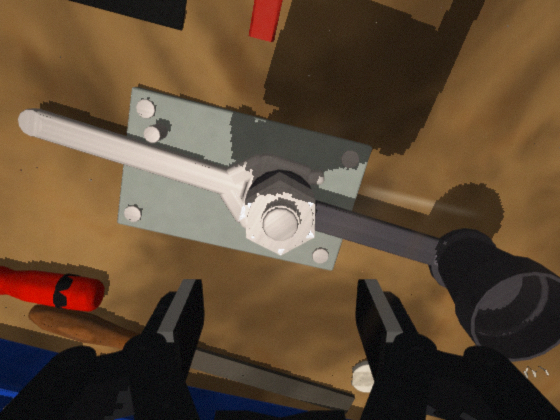

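```bash
python3 - <<'E'
from h import *
st=load("e1"); im=cv2.imread("pics/e1.png")
cv2.imwrite("pics/e1z.png",cv2.resize(im[165:265,225:345],None,fx=6,fy=6,interpolation=cv2.INTER_CUBIC))
print(onplane("wrist",(281,224),.076,st))
E
```

```text
[ 0.60172072 -0.01115671  0.076     ]
```

View pics/e1z.png

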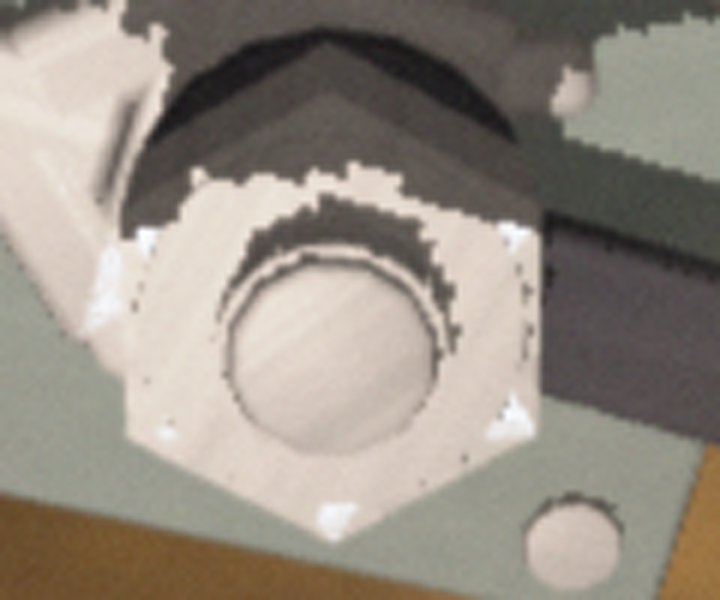

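{"api": "servo_tool", "payload": {"rows": [0, 0, 0.5, 0, 0, 0, 0.7, 0, 0, 0, 0.6, 0, 0, 0, 0.3, 0, 0, 0, 0.18, 0, 0, 0, 0, 0, 0, 0, 0, 0]}}

```text
time_s: 20.1
tcp_pos: [0.6022, -0.0116, 0.2157]
orientation: [0.588, 0.809, 0.0, 0.001]
wrist_force: [-0.1, 0.8, 0.2]
gripper_width: 0.0642
```

{"api": "servo_tool", "payload": {"rows": [0, 0, 0, 0, 0, 0, 0, 0, 0, 0, 0, 0, 0, 0, 0, 0, 0, 0, 0, 0], "fingers": 1}}

```text
time_s: 20.72
tcp_pos: [0.602, -0.0114, 0.2159]
orientation: [0.588, 0.809, 0.0, 0.001]
wrist_force: [-1.4, 0.5, 6.2]
gripper_width: 0.0449
```

```bash
python3 - <<'E'
from h import *
shot("e2");delta([.6012,-.0117,.214],np.radians(107.9)); s=read_state();print(s["q"],s["torque"])
E
```

```text
shift mm [-0.  -0.8  1.9] units [-0.    -0.017  0.039] yaw 108.02 q6 -1.924 tilt [ 0.0013  0.     -1.    ]
spin deg (cw+) 0.12
pos [ 0.602  -0.0114  0.2159] F [-1.3  1.1  5.6] w 0.0449 t 20.775
[-3.87771200e-02  6.51936702e-01  1.77277947e+00  1.53955956e-04
  7.15533383e-01 -1.92418910e+00] [0.17332676 0.2727132  0.12183552]
```

View pics/e2.png

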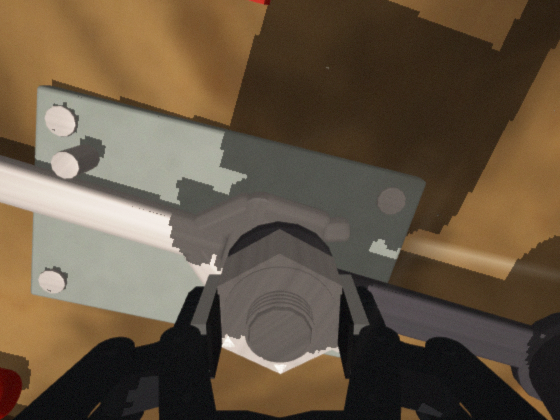

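{"api": "servo_tool", "payload": {"rows": [0, 0, 0, 0.4, 0, 0, 0, 0.6, 0, 0, 0, 0.6, 0, 0, 0, 0.6, 0, 0, 0, 0.6, 0, 0, 0, 0.6, 0, 0, 0, 0.6, 0, 0, 0, 0.6, 0, 0, 0, 0.6, 0, 0, 0, 0.4]}}

```text
time_s: 22.02
tcp_pos: [0.602, -0.0117, 0.2159]
orientation: [0.766, 0.643, 0.0, 0.001]
wrist_force: [-1.2, -2.0, 5.1]
gripper_width: 0.045
```

```bash
python3 - <<'E'
from h import *
shot("e3");delta([.6012,-.0117,.214],np.radians(107.9)); s=read_state();print(s["q"],s["torque"])
E
```

```text
shift mm [-0.1 -0.8  2. ] units [-0.002 -0.016  0.039] yaw 79.95 q6 -1.434 tilt [ 1.4e-03 -8.0e-04 -1.0e+00]
spin deg (cw+) -27.95
pos [ 0.602  -0.0118  0.216 ] F [-1.3 -1.1  5.9] w 0.0448 t 22.075
[-3.91280807e-02  6.51933203e-01  1.77274782e+00 -1.17644202e-03
  7.15430901e-01 -1.43356214e+00] [-0.26474038  0.31183432  0.39188734]
```

View pics/e3.png

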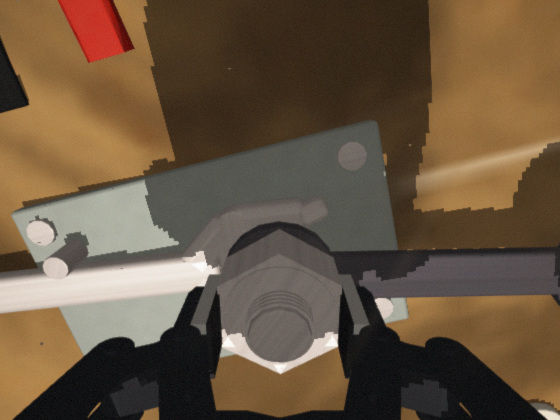

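{"api": "servo_tool", "payload": {"rows": [0, 0, 0, 0.5, 0, 0, 0, 0.8, 0, 0, 0, 0.8, 0, 0, 0, 0.8, 0, 0, 0, 0.8, 0, 0, 0, 0.8, 0, 0, 0, 0.8, 0, 0, 0, 0.8, 0, 0, 0, 0.8, 0, 0, 0, 0.5]}}

```text
time_s: 23.32
tcp_pos: [0.6018, -0.0122, 0.216]
orientation: [0.93, 0.367, 0.0, 0.001]
wrist_force: [-3.6, -3.9, 6.5]
gripper_width: 0.0449
```

```bash
python3 - <<'E'
from h import *
shot("e4");delta([.6012,-.0117,.214],np.radians(107.9)); s=read_state();print(s["q"],s["torque"])
E
```

```text
shift mm [-0.1 -0.8  1.9] units [-0.002 -0.016  0.039] yaw 42.92 q6 -0.787 tilt [ 8.0e-04 -1.5e-03 -1.0e+00]
spin deg (cw+) -64.98
pos [ 0.6018 -0.0122  0.2159] F [-1.9 -4.5  7.6] w 0.0446 t 23.375
[-0.0397311   0.65184805  1.77297619 -0.00222857  0.71590105 -0.78706902] [-0.76966358  0.43004486  0.32263105]
```

View pics/e4.png

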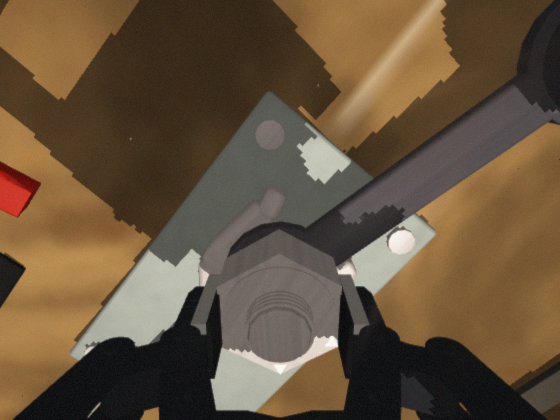

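{"api": "servo_tool", "payload": {"rows": [0, 0, 0, 0.5, 0, 0, 0, 0.8, 0, 0, 0, 0.8, 0, 0, 0, 0.8, 0, 0, 0, 0.8, 0, 0, 0, 0.8, 0, 0, 0, 0.8, 0, 0, 0, 0.8, 0, 0, 0, 0.8, 0, 0, 0, 0.5]}}

```text
time_s: 24.62
tcp_pos: [0.6014, -0.0124, 0.2159]
orientation: [0.999, 0.052, -0.0, 0.001]
wrist_force: [-4.6, -6.1, 8.0]
gripper_width: 0.0451
```

```bash
python3 - <<'E'
from h import *
shot("e5");delta([.6012,-.0117,.214],np.radians(107.9)); s=read_state();print(s["q"],s["torque"],s["effort"])
E
```

```text
shift mm [-0.2 -0.7  1.9] units [-0.004 -0.014  0.039] yaw 5.92 q6 -0.141 tilt [-4.0e-04 -1.8e-03 -1.0e+00]
spin deg (cw+) 78.02
pos [ 0.6015 -0.0124  0.2159] F [-4.5 -6.1  8.3] w 0.0444 t 24.675
[-0.04000104  0.65163296  1.7734781  -0.00268515  0.71678715 -0.14129468] [-0.96597605  0.73572518  0.3240873 ] [  3.25532131 -55.3622067  -19.38531876   1.53469652  -1.21391416
   0.41102121]
```

{"api": "servo_tool", "payload": {"rows": [0, 0, 0, 0.5, 0, 0, 0, 0.8, 0, 0, 0, 0.8, 0, 0, 0, 0.8, 0, 0, 0, 0.8, 0, 0, 0, 0.8, 0, 0, 0, 0.8, 0, 0, 0, 0.8, 0, 0, 0, 0.8, 0, 0, 0, 0.5]}}

```text
time_s: 25.92
tcp_pos: [0.601, -0.0123, 0.2159]
orientation: [0.964, -0.267, -0.001, 0.001]
wrist_force: [-6.3, -5.4, 10.5]
gripper_width: 0.0446
```

```bash
python3 - <<'E'
from h import *
shot("e6");delta([.6012,-.0117,.214],np.radians(107.9)); s=read_state();print(s["q"],s["torque"],s["effort"])
E
```

```text
shift mm [-0.2 -0.6  1.9] units [-0.003 -0.012  0.039] yaw -31.09 q6 0.504 tilt [-0.0017 -0.0016 -1.    ]
spin deg (cw+) 41.01
pos [ 0.601  -0.0123  0.2159] F [-6.2 -6.   9.7] w 0.0451 t 25.975
[-0.03992941  0.65138373  1.77410295 -0.00245675  0.71770155  0.50447876] [-0.95642104  1.01507846  0.37930224] [  2.89703205 -54.60519791 -20.28519094   1.42145209  -1.77894518
   0.41008752]
```

View pics/e6.png

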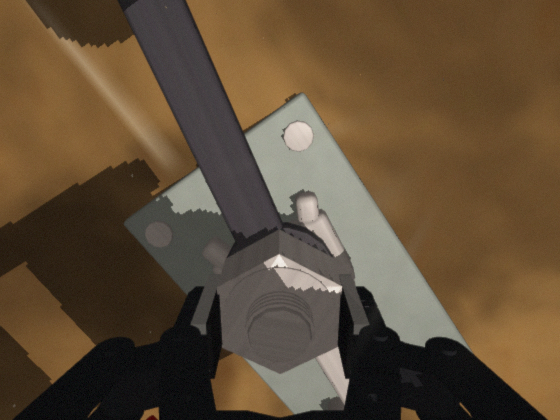

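{"api": "servo_tool", "payload": {"rows": [0, 0, 0, 0.5, 0, 0, 0, 0.5, 0, 0, 0, 0.5, 0, 0, 0, 0.5, 0, 0, 0, 0.5]}}

```text
time_s: 26.6
tcp_pos: [0.6009, -0.0122, 0.2159]
orientation: [0.929, -0.37, -0.001, 0.001]
wrist_force: [-7.0, -5.5, 11.1]
gripper_width: 0.0445
```

```bash
python3 - <<'E'
from h import *
delta([.6012,-.0117,.214]); s=read_state();print(s["torque"],s["effort"][5])
E
```

```text
shift mm [-0.1 -0.6  1.9] units [-0.003 -0.011  0.039] yaw -43.47 q6 0.721 tilt [-0.002  -0.0014 -1.    ]
pos [ 0.6009 -0.0122  0.2159] F [-7.  -5.5 11.1] w 0.0445 t 26.6
[-0.74202678  1.16629414  0.6080726 ] 0.1458217017352581
```

{"api": "servo_tool", "payload": {"rows": [0, 0, 0, 0.4, 0, 0, 0, 0.4, 0, 0, 0, 0.4, 0, 0, 0, 0.4]}}

```text
time_s: 27.1
tcp_pos: [0.6009, -0.0121, 0.2159]
orientation: [0.901, -0.434, -0.001, 0.001]
wrist_force: [-6.6, -5.2, 10.0]
gripper_width: 0.045
```

```bash
python3 - <<'E'
from h import *
delta([.6012,-.0117,.214]); s=read_state();print(s["torque"],s["effort"][5])
E
```

```text
shift mm [-0.1 -0.5  1.9] units [-0.002 -0.011  0.039] yaw -51.46 q6 0.86 tilt [-0.0022 -0.0013 -1.    ]
pos [ 0.6009 -0.0121  0.2159] F [-6.6 -5.2 10. ] w 0.045 t 27.1
[-0.64682996  1.16591951  0.60481223] 0.23675241507589817
```

{"api": "servo_tool", "payload": {"rows": [0, 0, 0, 0.4, 0, 0, 0, 0.4, 0, 0, 0, 0.4]}}

```text
time_s: 27.48
tcp_pos: [0.6008, -0.012, 0.2159]
orientation: [0.877, -0.481, -0.001, 0.001]
wrist_force: [-8.2, -3.9, 10.6]
gripper_width: 0.0448
```

```bash
python3 - <<'E'
from h import *
delta([.6012,-.0117,.214]); s=read_state();print(s["torque"],s["effort"][5])
E
```

```text
shift mm [-0.1 -0.5  1.9] units [-0.002 -0.01   0.039] yaw -57.46 q6 0.965 tilt [-0.0024 -0.0012 -1.    ]
pos [ 0.6008 -0.012   0.2159] F [-8.2 -3.9 10.6] w 0.0448 t 27.475
[-0.52099509  1.19462411  0.56018073] 0.23624645546078682
```

{"api": "servo_tool", "payload": {"rows": [0, 0, 0, 0.4, 0, 0, 0, 0.4, 0, 0, 0, 0.4]}}

```text
time_s: 27.85
tcp_pos: [0.6008, -0.0119, 0.2159]
orientation: [0.851, -0.525, -0.001, 0.001]
wrist_force: [-7.5, -1.1, 11.1]
gripper_width: 0.0451
```

```bash
python3 - <<'E'
from h import *
shot("e7");delta([.6012,-.0117,.214]); s=read_state();print(s["torque"],s["effort"][5])
E
```

```text
shift mm [ 0.  -0.4  1.9] units [ 0.001 -0.009  0.039] yaw -63.37 q6 1.069 tilt [-0.0024 -0.0019 -1.    ]
pos [ 0.6008 -0.0119  0.2159] F [-7.8 -3.5 11.4] w 0.045 t 27.9
[-0.38996312  1.22360903  1.57983327] 1.666758880019188
```

View pics/e7.png

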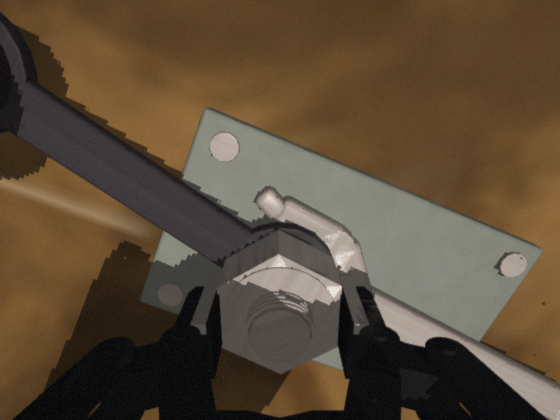

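{"api": "servo_tool", "payload": {"rows": [0, 0, 0, 0.2, 0, 0, 0, 0.1, 0, 0, 0, 0]}}

```text
time_s: 28.28
tcp_pos: [0.6008, -0.0117, 0.2159]
orientation: [0.845, -0.534, -0.0, 0.002]
wrist_force: [-8.7, -3.0, 11.2]
gripper_width: 0.0449
```

```bash
python3 - <<'E'
from h import *
delta([.6012,-.0117,.214]); s=read_state();print(s["torque"],s["effort"][5])
E
```

```text
shift mm [ 0.1 -0.4  1.9] units [ 0.003 -0.008  0.038] yaw -64.6 q6 1.092 tilt [-0.0025 -0.0024 -1.    ]
pos [ 0.6008 -0.0117  0.2159] F [-8.7 -3.  11.2] w 0.0449 t 28.275
[-0.33077314  1.24936417  2.44136848] 2.424371838569641
```

{"api": "servo_tool", "payload": {"rows": [0, 0, 0, -0.25, 0, 0, 0, 0]}}

```text
time_s: 28.52
tcp_pos: [0.6008, -0.0119, 0.2159]
orientation: [0.85, -0.526, -0.001, 0.001]
wrist_force: [-8.0, -2.8, 11.4]
gripper_width: 0.0447
```

{"api": "servo_tool", "payload": {"rows": [0, 0, 0, 0, 0, 0, 0, 0, 0, 0, 0, 0, 0, 0, 0, 0, 0, 0, -0.4, 0, 0, 0, -0.8, 0, 0, 0, -0.9, 0, 0, 0, -0.8, -0.8, 0, 0, 0, -1, 0, 0, 0, -1], "fingers": 0.2}}

```text
time_s: 29.78
tcp_pos: [0.6017, -0.0116, 0.3622]
orientation: [0.908, -0.419, 0.001, -0.001]
wrist_force: [0.0, -0.4, -0.3]
gripper_width: 0.0685
```

{"api": "servo_tool", "payload": {"rows": [0, 0, 0, -1, 0, 0, 0, -1, 0, 0, 0, -1, 0, 0, 0, -1, 0, 0, 0, -1, 0, 0, 0, -1, 0, 0, 0, -1, 0, 0, 0, -1, 0, 0, 0, -1, 0, 0, 0, -0.9], "fingers": 0}}

```text
time_s: 31.02
tcp_pos: [0.6017, -0.0116, 0.3612]
orientation: [1.0, -0.001, 0.001, 0.0]
wrist_force: [-0.1, 0.5, -0.2]
gripper_width: 0.0852
```

```bash
python3 - <<'E'
from h import *
shot("f1");delta([.6,.05,.42],0); shot("f1c","scene"); shot("f1s","side")
E
```

```text
shift mm [ -1.5 -61.6 -58.8] units [-0.031 -1.232 -1.177] yaw 0.07 q6 -0.04 tilt [ 0.0014 -0.     -1.    ]
spin deg (cw+) 0.07
pos [ 0.6017 -0.0116  0.3612] F [ 0.9 -0.  -0.7] w 0.0852 t 31.075
```

View pics/f1.png

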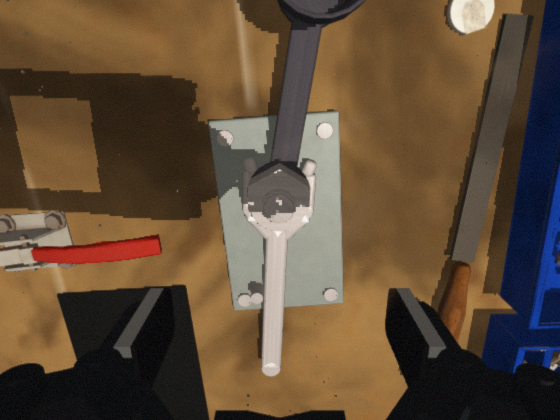

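View pics/f1c.png

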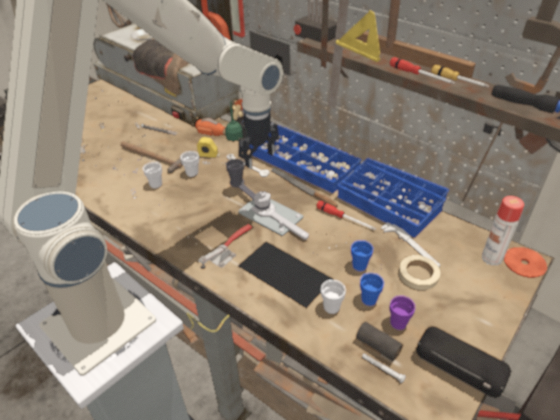

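View pics/f1s.png

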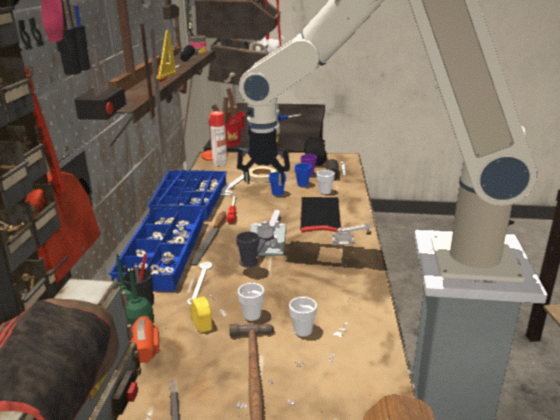

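{"api": "servo_tool", "payload": {"rows": [0, -0.6, -0.4, 0, -0.1, -0.9, -0.4, 0, -0.1, -1, -0.38, 0, -0.1, -1, 0, 0, -0.13, -1, 0, 0, 0, -0.9, 0, 0, 0, -0.6, 0, 0, 0, -0.2, 0, 0, 0, 0, 0, 0, 0, 0, 0, 0]}}

```text
time_s: 32.42
tcp_pos: [0.5816, 0.2974, 0.4188]
orientation: [1.0, -0.003, -0.0, 0.0]
wrist_force: [0.1, -0.8, 0.2]
gripper_width: 0.0852
```

```bash
python3 - <<'E'
from h import *
shot("f2");delta([.58,.30,.42],0)
E
```

```text
shift mm [-1.7 -2.7 -1.2] units [-0.034 -0.054 -0.024] yaw -0.34 q6 0.46 tilt [-2.e-04 -3.e-04 -1.e+00]
spin deg (cw+) -0.34
pos [0.5817 0.2973 0.4188] F [ 0.1 -0.3  0.3] w 0.0856 t 32.475
```

View pics/f2.png

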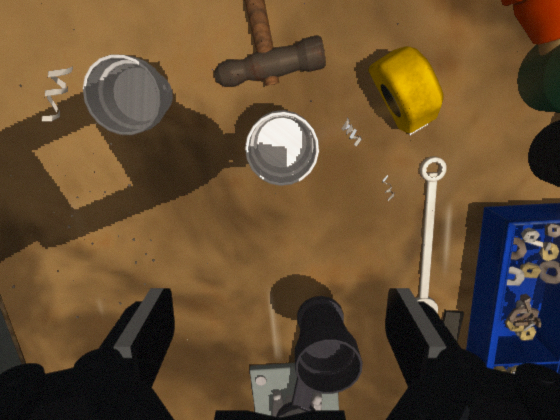

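```bash
python3 - <<'E'
from h import *
im=cv2.imread("pics/f2.png")
a=cv2.resize(im[45:145,70:190],None,fx=3.3,fy=3.3,interpolation=cv2.INTER_CUBIC)
b=cv2.resize(im[100:200,230:350],None,fx=3.3,fy=3.3,interpolation=cv2.INTER_CUBIC)
c=cv2.resize(im[295:395,270:390],None,fx=3.3,fy=3.3,interpolation=cv2.INTER_CUBIC)
cv2.imwrite("pics/f2z.png",np.vstack([np.hstack([a,b])])); cv2.imwrite("pics/f2y.png",c)
E
```

```text
(no output)
```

View pics/f2z.png

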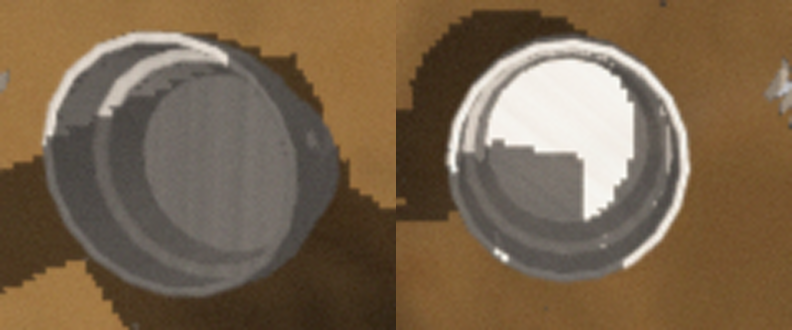

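View pics/f2y.png

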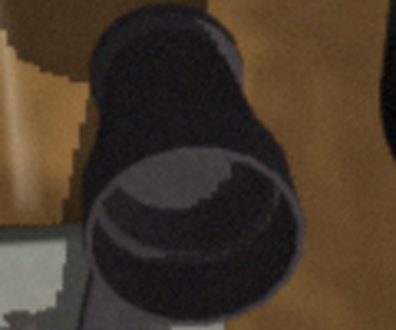

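```bash
python3 - <<'E'
from h import *
st=load("f2")
for n,px,z in [("A",(121.1,94.0),.074),("B",(281.7,147.5),.074),("H",(328.4,365.2),.110)]:
    print(n,onplane("wrist",px,z,st).round(4))
delta([.58,.30,.42],0)
E
```

```text
A [0.4562 0.3748 0.074 ]
B [0.5847 0.3313 0.074 ]
H [0.6266 0.1377 0.11  ]
shift mm [-1.7 -2.7 -1.2] units [-0.034 -0.054 -0.024] yaw -0.34 q6 0.46 tilt [-2.e-04 -3.e-04 -1.e+00]
spin deg (cw+) -0.34
pos [0.5817 0.2973 0.4188] F [ 0.1 -0.3  0.3] w 0.0856 t 32.475
```

{"api": "servo_tool", "payload": {"rows": [0.04, -0.4, 0.4, 0, 0, -0.28, 0.8, 0, 0, 0, 0.9, 0, 0, 0, 0.3, 0, 0, 0, 0, 0, 0, 0, 0, 0]}}

```text
time_s: 33.22
tcp_pos: [0.5844, 0.3328, 0.3003]
orientation: [1.0, -0.002, 0.001, -0.001]
wrist_force: [0.8, 0.4, 0.6]
gripper_width: 0.0857
```

```bash
python3 - <<'E'
from h import *
shot("f3");delta([.5835,.3313,.216],0)
E
```

```text
shift mm [-1.2  1.6 84.6] units [-0.023  0.032  1.693] yaw -0.27 q6 0.505 tilt [ 0.0028  0.0015 -1.    ]
spin deg (cw+) -0.27
pos [0.5844 0.3328 0.3007] F [ 0.4 -0.7 -0.9] w 0.0849 t 33.275
```

View pics/f3.png

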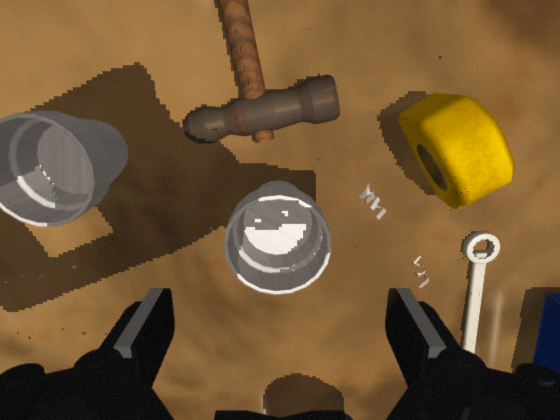

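```bash
python3 - <<'E'
from h import *
print(onplane("wrist",(277.5,239.5),.074,load("f3")))
E
```

```text
[0.58491982 0.33372968 0.074     ]
```

{"api": "servo_tool", "payload": {"rows": [-0.02, 0, 0.5, 0, 0, 0, 0.7, 0, 0, 0, 0.4, 0, 0, 0, 0.09, 0, 0, 0, 0, 0]}}

```text
time_s: 33.9
tcp_pos: [0.5831, 0.3327, 0.215]
orientation: [1.0, -0.002, 0.0, -0.0]
wrist_force: [-0.6, -0.7, 0.1]
gripper_width: 0.0852
```

{"api": "servo_tool", "payload": {"rows": [0, 0, 0, 0, 0, 0, 0, 0, 0, 0, 0, 0, 0, 0, 0, 0], "fingers": 1}}

```text
time_s: 34.4
tcp_pos: [0.5833, 0.3328, 0.216]
orientation: [1.0, -0.002, 0.001, -0.001]
wrist_force: [-0.9, -1.0, 7.0]
gripper_width: 0.0585
```

```bash
python3 - <<'E'
from h import *
shot("f4");delta([.5835,.3313,.216],0)
E
```

```text
shift mm [0.3 1.5 0. ] units [0.005 0.03  0.001] yaw -0.25 q6 0.505 tilt [ 0.002   0.0012 -1.    ]
spin deg (cw+) -0.25
pos [0.5833 0.3328 0.216 ] F [-1.1 -0.4  7.2] w 0.0588 t 34.45
```

View pics/f4.png

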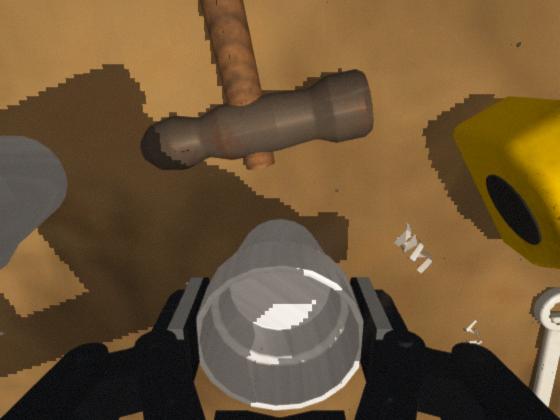

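{"api": "servo_tool", "payload": {"rows": [0, 0, -0.4, 0, 0, 0, -0.8, 0, 0, 0, -0.8, 0, 0, 0.4, -0.6, 0, 0.2, 0.8, 0, 0, 0.2, 0.9, 0, 0, 0.2, 0.9, 0, 0, 0.2, 0.6, 0, 0, 0, 0.3, 0, 0, 0, 0, 0, 0]}}

```text
time_s: 35.7
tcp_pos: [0.6216, 0.1369, 0.3449]
orientation: [1.0, -0.003, 0.0, -0.0]
wrist_force: [-0.1, 0.6, -0.5]
gripper_width: 0.0585
```

```bash
python3 - <<'E'
from h import *
shot("f5");delta([.6253,.1370,.288],0); shot("f5s","side",4,(190,150,320,290)); shot("f5c","scene",4,(180,100,310,240))
E
```

```text
shift mm [ 3.7  0.7 56.7] units [0.074 0.013 1.135] yaw -0.27 q6 0.204 tilt [ 2.e-04  4.e-04 -1.e+00]
spin deg (cw+) -0.27
pos [0.6216 0.1377 0.3447] F [-0.3  0.8 -1.2] w 0.0581 t 35.75
```

View pics/f5.png

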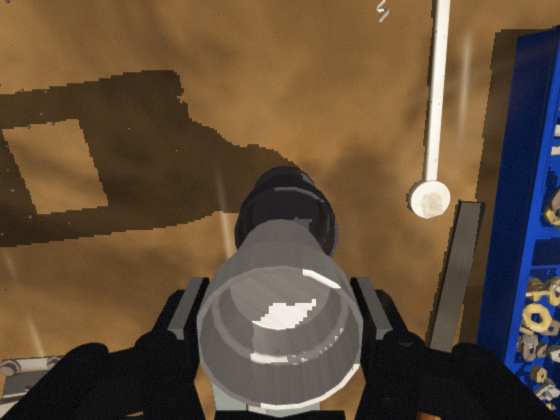

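View pics/f5s.png

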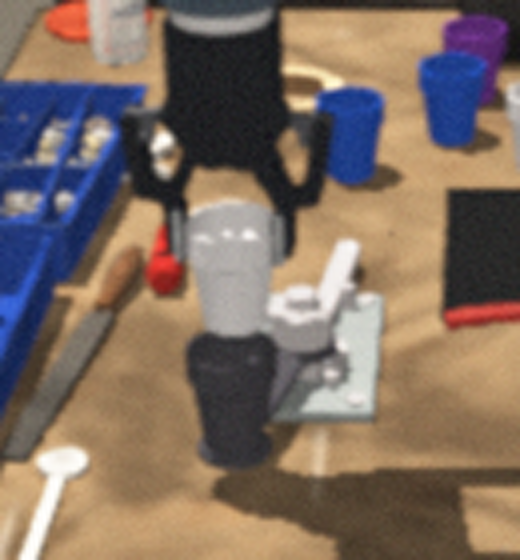

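View pics/f5c.png

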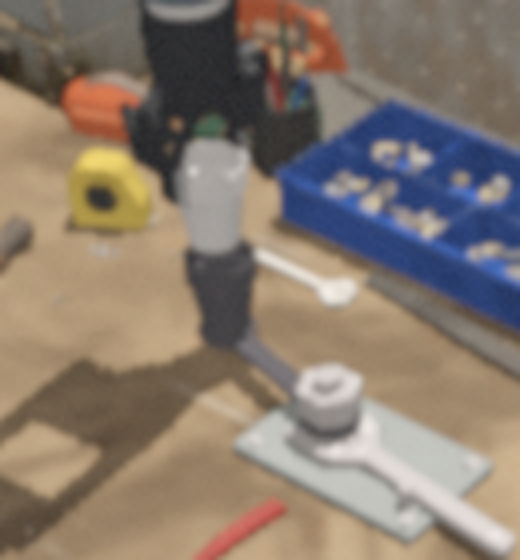

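```bash
python3 - <<'E'
from h import *
st=load("f5"); print(onplane("wrist",(286,208),.11,st), onplane("wrist",(280,330),.345-.216+.074,st))
print([proj("wrist",[.6253+.0012,.137+dy,.11],st).round(0) for dy in(-.031,0,.031)])
E
```

```text
[0.62658798 0.15363485 0.11      ] [0.62287892 0.13857938 0.203     ]
[array([286., 281.]), array([286., 235.]), array([286., 184.])]
```

{"api": "servo_tool", "payload": {"rows": [0.07, 0.01, 0, 0, 0, 0, 0.3, 0, 0, 0, 0.3, 0, 0, 0, 0.3, 0, 0, 0, 0.1, 0, 0, 0, 0, 0]}}

```text
time_s: 36.6
tcp_pos: [0.6253, 0.1368, 0.2936]
orientation: [1.0, -0.002, -0.0, 0.0]
wrist_force: [0.8, 0.8, -0.5]
gripper_width: 0.0581
```

{"api": "servo_tool", "payload": {"rows": [0, 0, 0.06, 0, 0, 0, 0.04, 0, 0, 0, 0.03, 0, 0, 0, 0, 0]}}

```text
time_s: 37.1
tcp_pos: [0.6255, 0.1374, 0.2883]
orientation: [1.0, -0.002, 0.001, -0.001]
wrist_force: [-0.8, 5.3, 2.2]
gripper_width: 0.0583
```

```bash
python3 - <<'E'
from h import *
shot("f6");delta([.6253,.1370,.286],0); shot("f6s","side",4,(190,150,320,290))
E
```

```text
shift mm [-0.2  0.4  2.3] units [-0.005  0.008  0.045] yaw -0.26 q6 0.201 tilt [ 0.0012  0.0013 -1.    ]
spin deg (cw+) -0.26
pos [0.6255 0.1374 0.2883] F [-0.2  4.7  1.6] w 0.0585 t 37.15
```

View pics/f6s.png

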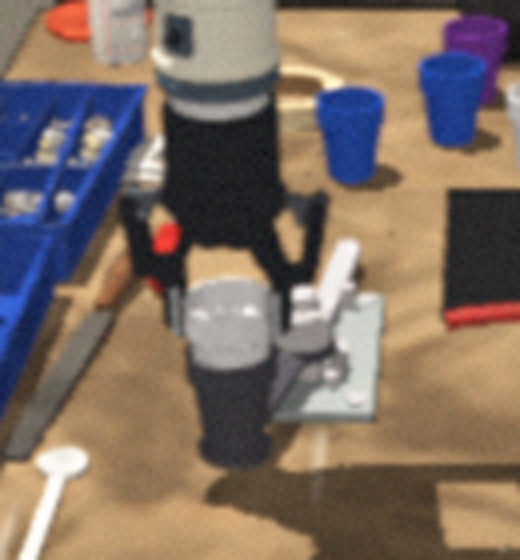

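{"api": "servo_tool", "payload": {"rows": [0, -0.03, 0, 0, 0, 0, 0.05, 0, 0, 0, 0, 0]}}

```text
time_s: 37.58
tcp_pos: [0.6256, 0.1385, 0.286]
orientation: [1.0, -0.002, 0.0, -0.0]
wrist_force: [-1.3, 3.0, 6.8]
gripper_width: 0.0585
```

```bash
python3 - <<'E'
from h import *
delta([.6253,.1370,.286],0)
E
```

```text
shift mm [-0.3  1.5  0. ] units [-0.006  0.029  0.001] yaw -0.26 q6 0.204 tilt [ 9.e-04  4.e-04 -1.e+00]
spin deg (cw+) -0.26
pos [0.6256 0.1385 0.286 ] F [-1.3  3.   6.8] w 0.0585 t 37.575
```

{"api": "servo_tool", "payload": {"rows": [0, 0, 0, 0, 0, 0, 0, 0, 0, 0, 0, 0, 0, 0, -0.3, 0, 0, 0, -0.6, 0, 0, 0, -0.6, 0, 0, 0, 0, 0], "fingers": 0}}

```text
time_s: 38.45
tcp_pos: [0.6263, 0.1385, 0.3639]
orientation: [1.0, -0.002, 0.003, -0.001]
wrist_force: [0.7, -0.5, 0.4]
gripper_width: 0.0853
```

{"api": "servo_tool", "payload": {"rows": [-0.4, -0.6, 0, 0, -0.6, -0.8, 0, 0, -0.6, -0.8, 0, 0, -0.6, -0.9, 0, 0, -0.6, -0.8, 0.3, 0, -0.5, -0.6, 0.5, 0, -0.1, -0.25, 0.4, 0, 0, 0, 0, 0]}}

```text
time_s: 39.45
tcp_pos: [0.4559, 0.3766, 0.2984]
orientation: [1.0, -0.001, -0.001, 0.001]
wrist_force: [-0.2, -0.0, -0.8]
gripper_width: 0.0855
```

```bash
python3 - <<'E'
from h import *
shot("g1");delta([.455,.376,.216],0); shot("g1s","side",4,(190,150,320,290))
E
```

```text
shift mm [-1.6  0.1 83.5] units [-0.032  0.002  1.67 ] yaw -0.23 q6 0.673 tilt [-0.0011 -0.0013 -1.    ]
spin deg (cw+) -0.23
pos [0.4567 0.3762 0.2995] F [0.7 0.5 1.1] w 0.0855 t 39.5
```

View pics/g1.png

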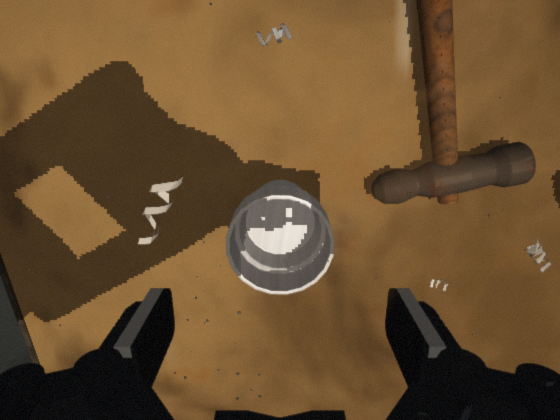

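View pics/g1s.png

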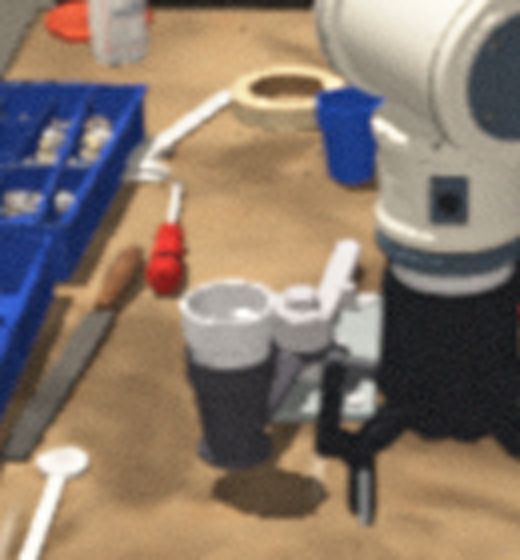

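{"api": "servo_tool", "payload": {"rows": [0, 0, 0.5, 0, 0, 0, 0.7, 0, 0, 0, 0.4, 0, 0, 0, 0.07, 0, 0, 0, 0, 0]}}

```text
time_s: 40.17
tcp_pos: [0.457, 0.3765, 0.2174]
orientation: [1.0, -0.002, 0.0, -0.0]
wrist_force: [-1.2, 0.1, 0.0]
gripper_width: 0.0857
```

{"api": "servo_tool", "payload": {"rows": [0, 0, 0, 0, 0, 0, 0, 0, 0, 0, 0, 0, 0, 0, 0, 0], "fingers": 1}}

```text
time_s: 40.67
tcp_pos: [0.4567, 0.3771, 0.2186]
orientation: [1.0, -0.002, 0.001, -0.001]
wrist_force: [-2.0, -0.8, 9.7]
gripper_width: 0.0589
```

```bash
python3 - <<'E'
from h import *
delta([.6256,.1395,.400],0)
E
```

```text
shift mm [ 170.2  236.6 -181.5] units [ 3.404  4.733 -3.631] yaw -0.23 q6 0.674 tilt [ 0.0018  0.0016 -1.    ]
spin deg (cw+) -0.23
pos [0.4567 0.3771 0.2186] F [-2.  -0.8  9.7] w 0.0589 t 40.675
```

{"api": "servo_tool", "payload": {"rows": [0, 0, -0.5, 0, 0, 0, -0.9, 0, 0, 0, -0.9, 0, 0.3, 0.4, -0.8, 0, 0.6, 0.8, -0.24, 0, 0.7, 0.9, 0, 0, 0.7, 0.9, 0, 0, 0.6, 0.9, 0, 0, 0.4, 0.6, 0, 0, 0.1, 0.23, 0, 0]}}

```text
time_s: 41.92
tcp_pos: [0.6261, 0.1375, 0.3841]
orientation: [1.0, -0.003, 0.0, -0.0]
wrist_force: [-0.1, -0.3, -1.8]
gripper_width: 0.0588
```

{"api": "servo_tool", "payload": {"rows": [0, 0, 0, 0]}}

```text
time_s: 42.05
tcp_pos: [0.6252, 0.139, 0.3839]
orientation: [1.0, -0.003, -0.0, -0.0]
wrist_force: [-0.4, -0.3, -1.2]
gripper_width: 0.059
```

```bash
python3 - <<'E'
from h import *
delta([.6256,.1395,.326],0);shot("g2"); shot("g2s","side",4,(190,130,320,270))
E
```

```text
shift mm [ 0.4 -0.5 57.9] units [ 0.009 -0.01   1.157] yaw -0.31 q6 0.205 tilt [-2.e-04  2.e-04 -1.e+00]
spin deg (cw+) -0.31
pos [0.6252 0.139  0.3839] F [-0.4 -0.3 -1.2] w 0.059 t 42.05
```

View pics/g2s.png

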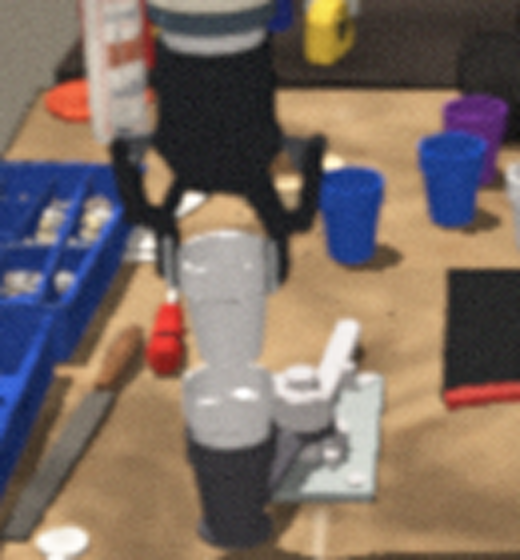

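View pics/g2.png

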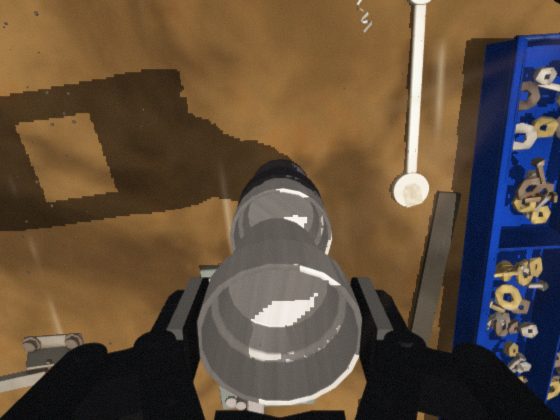

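Aligned above cup 1; lower it.

{"api": "servo_tool", "payload": {"rows": [0, 0, 0.3, 0, 0, 0, 0.3, 0, 0, 0, 0.3, 0, 0, 0, 0.12, 0, 0, 0, 0.06, 0, 0, 0, 0.05, 0, 0, 0, 0.04, 0, 0, 0, 0, 0]}}

```text
time_s: 43.15
tcp_pos: [0.6254, 0.1393, 0.3254]
orientation: [1.0, -0.002, 0.0, -0.0]
wrist_force: [0.4, -0.3, -2.7]
gripper_width: 0.0592
```

```bash
python3 - <<'E'
from h import *
delta([.6256,.1395,.322],0)
E
```

```text
shift mm [ 0.2 -0.2  3.4] units [ 0.003 -0.005  0.068] yaw -0.25 q6 0.205 tilt [ 4.e-04  0.e+00 -1.e+00]
spin deg (cw+) -0.25
pos [0.6254 0.1393 0.3254] F [ 0.4 -0.3 -2.7] w 0.0592 t 43.15
```

{"api": "servo_tool", "payload": {"rows": [0, 0, 0.04, 0, 0, 0, 0.04, 0, 0, 0, 0, 0]}}

```text
time_s: 43.52
tcp_pos: [0.6257, 0.1394, 0.3226]
orientation: [1.0, -0.002, 0.001, -0.0]
wrist_force: [-2.4, -0.6, 7.5]
gripper_width: 0.059
```

```bash
python3 - <<'E'
from h import *
delta([.6256,.1395,.322],0)
E
```

```text
shift mm [-0.1 -0.1  0.6] units [-0.001 -0.002  0.012] yaw -0.25 q6 0.205 tilt [ 1.4e-03  3.0e-04 -1.0e+00]
spin deg (cw+) -0.25
pos [0.6257 0.1394 0.3226] F [-2.4 -0.6  7.5] w 0.059 t 43.525
```

{"api": "servo_tool", "payload": {"rows": [0, 0, 0, 0, 0, 0, 0, 0, 0, 0, 0, 0, 0, 0, -0.3, 0, 0, 0, -0.6, 0, 0, 0, -0.6, 0, 0, 0, 0, 0, -0.3, 0.7, 0, 0, -0.4, 1, 0, 0, -0.4, 1, 0, 0], "fingers": 0}}

```text
time_s: 44.78
tcp_pos: [0.5688, 0.0035, 0.3957]
orientation: [1.0, -0.002, -0.0, 0.0]
wrist_force: [-1.1, -0.6, -0.3]
gripper_width: 0.0853
```

{"api": "servo_tool", "payload": {"rows": [-0.4, 1, 0, 0, -0.4, 1, 0, 0, -0.4, 1, 0, 0, -0.4, 1, 0, 0, -0.4, 1, 0, 0, -0.4, 1, 0.2, 0, 0, 1, 0.4, 0, 0, 0.5, 0.2, 0, 0, 0.2, 0, 0, 0, 0, 0, 0]}}

```text
time_s: 46.02
tcp_pos: [0.4484, -0.3796, 0.3564]
orientation: [1.0, -0.002, -0.0, -0.0]
wrist_force: [0.4, -0.2, -1.0]
gripper_width: 0.0855
```

```bash
python3 - <<'E'
from h import *
shot("g3");delta([.45,-.38,.36],0); shot("g3s","side",4,(190,150,320,290)); shot("g3c","scene")
print(onplane("scene",(372,282),.074))
E
```

```text
shift mm [ 1.5  1.  -3.4] units [ 0.031  0.019 -0.068] yaw -0.21 q6 -0.719 tilt [ 1.e-04  3.e-04 -1.e+00]
spin deg (cw+) -0.21
pos [ 0.4485 -0.379   0.3566] F [ 0.2  0.6 -0.4] w 0.0852 t 46.075
[ 0.52999776 -0.48400746  0.074     ]
```

View pics/g3.png

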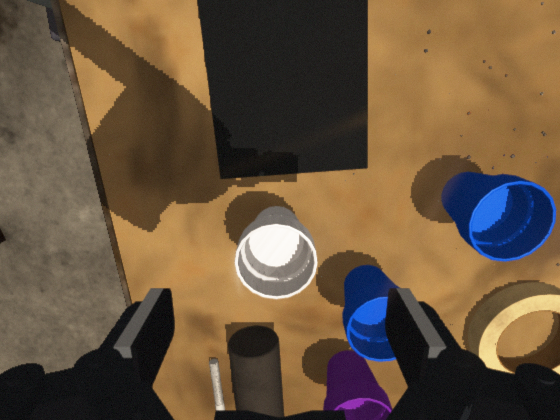

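View pics/g3s.png

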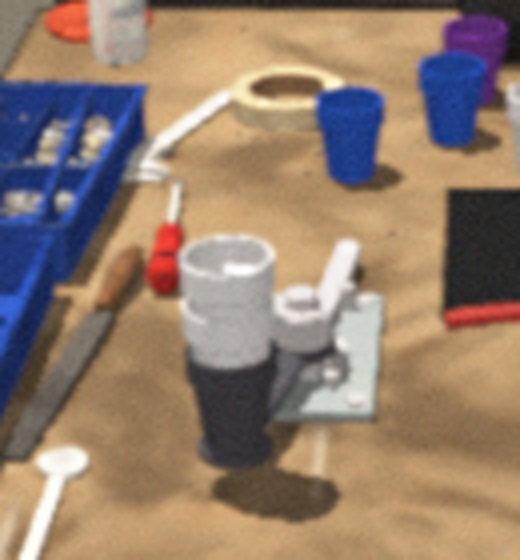

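View pics/g3c.png

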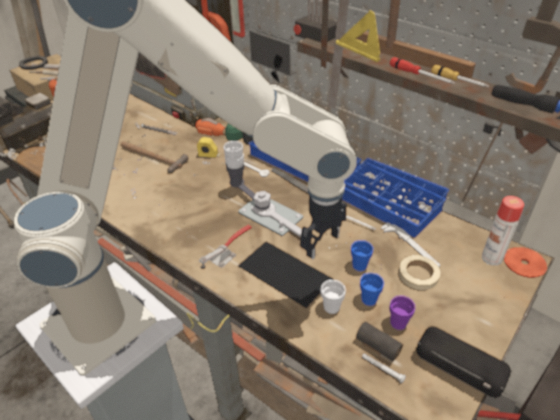

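```bash
python3 - <<'E'
from h import *
st=load("g3")
im=cv2.imread("pics/g3.png"); cv2.imwrite("pics/g3z.png",cv2.resize(im[195:305,220:335],None,fx=5,fy=5,interpolation=cv2.INTER_CUBIC))
print(onplane("wrist",(276,259),.074,st),onplane("wrist",(375,329),.074,st))
p=onplane("wrist",(276,259),.074,st); delta([p[0]-.0012,p[1],.217],0)
E
```

```text
[ 0.44674508 -0.41830791  0.074     ] [ 0.52537432 -0.48039413  0.074     ]
shift mm [ -2.9  39.6 139.8] units [-0.057  0.791  2.795] yaw -0.17 q6 -0.719 tilt [ 3.e-04 -0.e+00 -1.e+00]
spin deg (cw+) -0.17
pos [ 0.4485 -0.3787  0.3568] F [-0.6  0.1  0.3] w 0.0853 t 46.175
```

View pics/g3z.png

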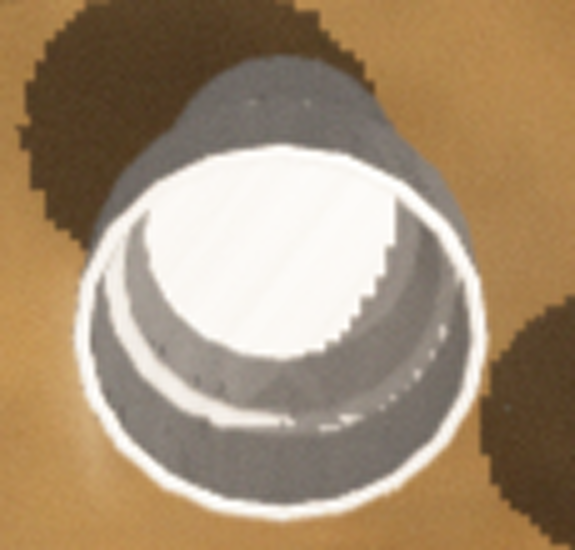

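{"api": "servo_tool", "payload": {"rows": [-0.05, 0.5, 0.4, 0, 0, 0.32, 0.7, 0, 0, 0, 0.7, 0, 0, 0, 0.6, 0, 0, 0, 0.3, 0, 0, 0, 0.09, 0, 0, 0, 0, 0]}}

```text
time_s: 47.05
tcp_pos: [0.4458, -0.4209, 0.2175]
orientation: [1.0, -0.002, 0.0, 0.0]
wrist_force: [0.3, 0.1, 0.4]
gripper_width: 0.0854
```

```bash
python3 - <<'E'
from h import *
shot("g4");delta([.4455,-.42,.217],0)
E
```

```text
shift mm [-0.4 -1.1  0.8] units [-0.008 -0.021  0.016] yaw -0.23 q6 -0.772 tilt [ 0.0012 -0.0012 -1.    ]
spin deg (cw+) -0.23
pos [ 0.4459 -0.4211  0.2178] F [ 0.3 -0.3 -0.2] w 0.0855 t 47.1
```

View pics/g4.png

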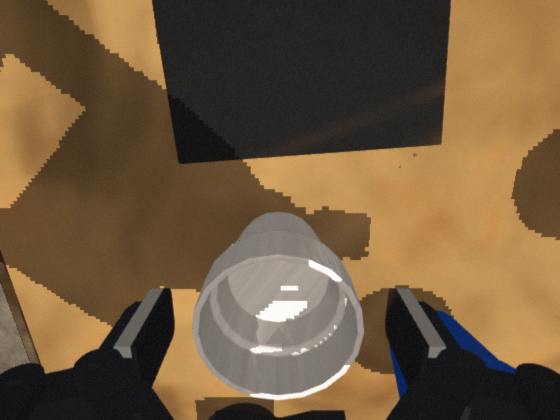

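{"api": "servo_tool", "payload": {"rows": [0, 0, 0, 0, 0, 0, 0, 0, 0, 0, 0, 0, 0, 0, 0, 0, 0, 0, -0.5, 0, 0, 0, -0.9, 0, 0, 0, -0.9, 0, 0, 0, -0.9, 0, 0, 0, -0.7, 0], "fingers": 1}}

```text
time_s: 48.22
tcp_pos: [0.4453, -0.4209, 0.4143]
orientation: [1.0, -0.002, 0.001, 0.001]
wrist_force: [0.2, 0.3, -1.1]
gripper_width: 0.0594
```

{"api": "servo_tool", "payload": {"rows": [0, -0.6, 0, 0, 0.3, -0.9, 0, 0, 0.4, -0.9, 0, 0, 0.4, -1, 0, 0, 0.4, -1, 0, 0, 0.4, -1, 0, 0, 0.4, -1, 0, 0, 0.4, -1, 0, 0, 0.4, -1, 0, 0, 0.3, -1, 0, 0]}}

```text
time_s: 49.48
tcp_pos: [0.6179, 0.05, 0.4121]
orientation: [1.0, -0.002, 0.0, 0.0]
wrist_force: [1.1, -0.2, -0.2]
gripper_width: 0.0594
```

```bash
python3 - <<'E'
from h import *
delta([.6256,.1395,.412],0)
E
```

```text
shift mm [  7.3 -89.5   0.1] units [ 0.147 -1.791  0.003] yaw -0.25 q6 0.066 tilt [ 7.e-04 -0.e+00 -1.e+00]
spin deg (cw+) -0.25
pos [0.6179 0.05   0.4121] F [ 1.1 -0.2 -0.2] w 0.0594 t 49.475
```

{"api": "servo_tool", "payload": {"rows": [0.1, -0.8, 0, 0, 0.04, -0.6, 0, 0, 0, -0.35, 0, 0, 0, -0.05, 0, 0, 0, 0, 0, 0, 0, 0, 0, 0]}}

```text
time_s: 50.22
tcp_pos: [0.6249, 0.1372, 0.4118]
orientation: [1.0, -0.003, -0.0, 0.0]
wrist_force: [-0.6, -0.5, -1.7]
gripper_width: 0.0596
```

```bash
python3 - <<'E'
from h import *
shot("g5");delta([.6256,.1395,.356],0);shot("g5s","side",4,(190,110,320,250)); shot("g5c","scene",4,(180,90,310,230))
E
```

```text
shift mm [ 0.7 -2.3 55.8] units [ 0.014 -0.045  1.116] yaw -0.32 q6 0.203 tilt [-0.e+00 -2.e-04 -1.e+00]
spin deg (cw+) -0.32
pos [0.6249 0.1373 0.4118] F [ 0.9 -0.5 -0.7] w 0.0598 t 50.275
```

View pics/g5.png

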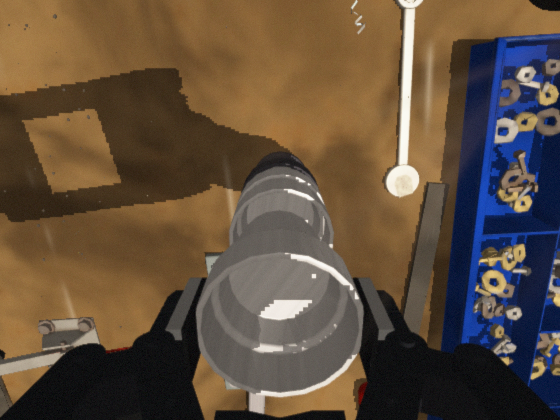

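View pics/g5s.png

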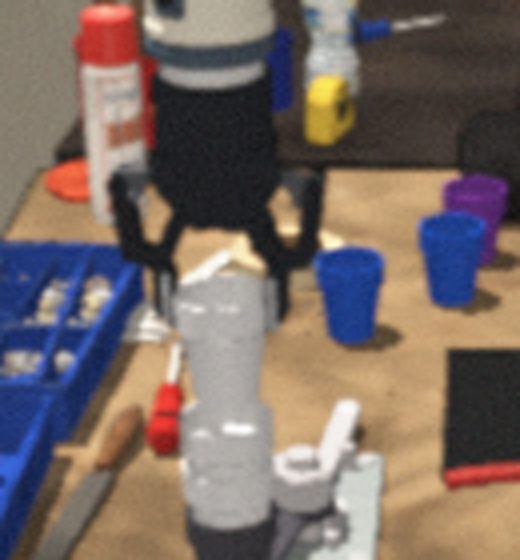

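{"api": "servo_tool", "payload": {"rows": [0.01, -0.03, 0.3, 0, 0, 0, 0.3, 0, 0, 0, 0.3, 0, 0, 0, 0.1, 0, 0, 0, 0.05, 0, 0, 0, 0.05, 0, 0, 0, 0.03, 0, 0, 0, 0, 0]}}

```text
time_s: 51.38
tcp_pos: [0.6259, 0.1398, 0.3573]
orientation: [1.0, -0.002, 0.001, -0.0]
wrist_force: [-1.0, -1.4, 8.1]
gripper_width: 0.0595
```

```bash
python3 - <<'E'
from h import *
delta([.6256,.1395,.355],0)
E
```

```text
shift mm [-0.3  0.3  2.3] units [-0.006  0.006  0.046] yaw -0.25 q6 0.206 tilt [ 2.7e-03  4.0e-04 -1.0e+00]
spin deg (cw+) -0.25
pos [0.6259 0.1398 0.3573] F [-1.  -1.4  8.1] w 0.0595 t 51.375
```

{"api": "servo_tool", "payload": {"rows": [0, 0, 0, 0, 0, 0, 0, 0, 0, 0, 0, 0, 0, 0, -0.3, 0, 0, 0, -0.6, 0, 0, 0, -0.6, 0, 0, 0, 0, 0, -0.1, 0.6, 0, 0, -0.1, 0.9, 0, 0, -0.1, 0.9, 0, 0], "fingers": 0}}

```text
time_s: 52.62
tcp_pos: [0.6093, 0.0189, 0.4295]
orientation: [1.0, -0.002, -0.001, 0.0]
wrist_force: [0.2, -0.5, 0.6]
gripper_width: 0.0856
```

{"api": "servo_tool", "payload": {"rows": [-0.1, 0.9, 0, 0, -0.1, 0.9, 0.3, 0, 0, 0.4, 0.8, 0, 0, 0.1, 0.8, 0, 0, 0, 0.1, 0, 0, 0, 0, 0, 0, 0, 0, 0]}}

```text
time_s: 53.5
tcp_pos: [0.6, -0.0947, 0.3319]
orientation: [1.0, -0.002, 0.001, 0.0]
wrist_force: [0.7, 0.2, 0.3]
gripper_width: 0.0855
```

```bash
python3 - <<'E'
from h import *
shot("h1");delta([.6,-.1,.33],0);shot("h1s","side",4,(190,120,320,260)); shot("h1c","scene")
E
```

```text
shift mm [0.  5.3 1.9] units [0.001 0.107 0.039] yaw -0.21 q6 -0.172 tilt [ 2.8e-03 -5.0e-04 -1.0e+00]
spin deg (cw+) -0.21
pos [ 0.6    -0.0947  0.3319] F [-1.3 -0.3  0. ] w 0.0855 t 53.55
```

View pics/h1.png

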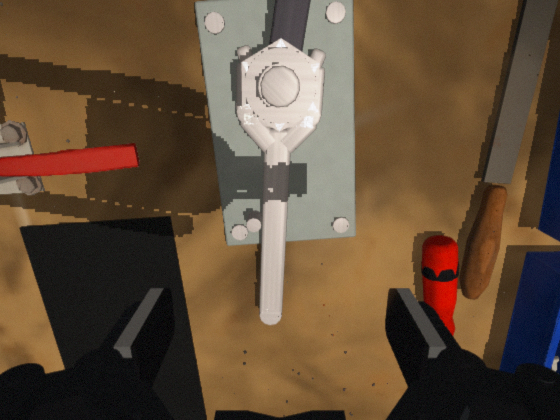

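View pics/h1s.png

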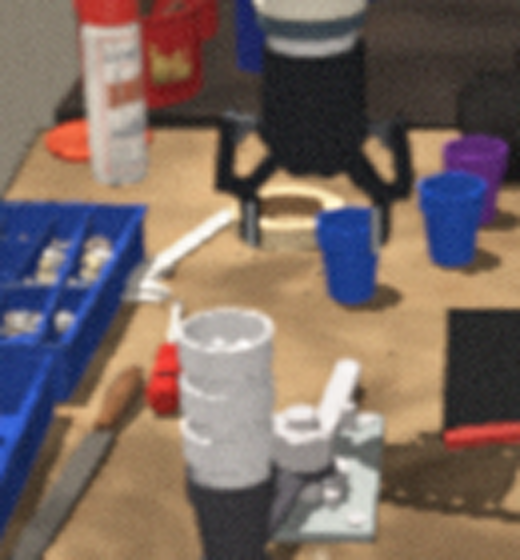

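View pics/h1c.png

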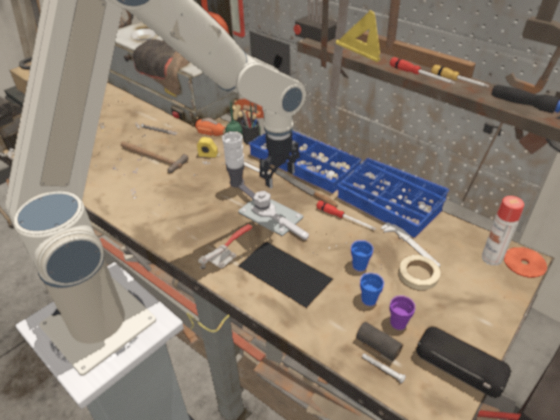

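```bash
python3 - <<'E'
from h import *
st=load("h1"); im=cv2.imread("pics/h1.png"); hsv=cv2.cvtColor(im,cv2.COLOR_BGR2HSV)
P=[]
for r in range(245,312,8):
    row=(hsv[r,:,1]<50)&(hsv[r,:,2]>120); x=np.where(row[235:310])[0]+235
    p=onplane("wrist",((x.min()+x.max())/2,r),.022,st); P.append(p); print(r,x.min(),x.max(),p.round(4))
for r in (150,156):
    row=(hsv[r,:,1]<50)&(hsv[r,:,2]>150); x=np.where(row[255:300])[0]+255; print(r,x.min(),x.max(),onplane("wrist",((x.min()+x.max())/2,r),.022,st))
P=np.array(P); a=np.polyfit(P[:,1],P[:,0],1); print(a,"head",90-np.degrees(np.arctan(a[0])), "at stud x",np.polyval(a,-.0117))
print("end",onplane("wrist",(270,323),.022,st))
for z in(.003,):
  for px in[(25,228),(168,218)]: print("mat",onplane("wrist",px,z,st))
s3=load("g3")
for px in[(221,178),(367,167)]: print("mat",onplane("wrist",px,.003,s3))
E
```

```text
245 262 284 [ 0.5965 -0.1345  0.022 ]
253 262 284 [ 0.5965 -0.1416  0.022 ]
261 261 283 [ 0.5956 -0.1489  0.022 ]
269 261 283 [ 0.5955 -0.1563  0.022 ]
277 261 283 [ 0.5954 -0.1638  0.022 ]
285 261 282 [ 0.5949 -0.1714  0.022 ]
293 260 282 [ 0.5944 -0.1791  0.022 ]
301 260 281 [ 0.5939 -0.187   0.022 ]
309 260 281 [ 0.5938 -0.195   0.022 ]
150 255 299 [ 0.60025535 -0.05707805  0.022     ]
156 266 299 [ 0.60436301 -0.06160381  0.022     ]
[0.04770445 0.6029896 ] head 87.26880680223958 at stud x 0.6024314559715194
end [ 0.59317705 -0.2092932   0.022     ]
mat [ 0.38430847 -0.12594395  0.003     ]
mat [ 0.50738625 -0.11746297  0.003     ]
mat [ 0.39777525 -0.3734397   0.003     ]
mat [ 0.5263425  -0.36413536  0.003     ]
```

{"api": "servo_tool", "payload": {"rows": [0, 0.4, 0, 0.56, 0, 0.7, 0, 0, 0, 0.16, 0, 0, 0, 0, 0, 0, 0, 0, 0, 0], "fingers": 0.45}}

```text
time_s: 54.28
tcp_pos: [0.5969, -0.1576, 0.3302]
orientation: [1.0, -0.027, -0.0, -0.0]
wrist_force: [-0.1, 0.4, -0.7]
gripper_width: 0.0471
```

```bash
python3 - <<'E'
from h import *
shot("h2");delta([.5941,-.1575,.188],np.radians(-3))
E
```

```text
shift mm [ -2.8   0.2 142.2] units [-0.057  0.004  2.844] yaw -3.04 q6 -0.224 tilt [-1.e-04  2.e-04 -1.e+00]
spin deg (cw+) -0.04
pos [ 0.597  -0.1575  0.3302] F [-0.9 -0.3 -0.4] w 0.0471 t 54.325
```

View pics/h2.png

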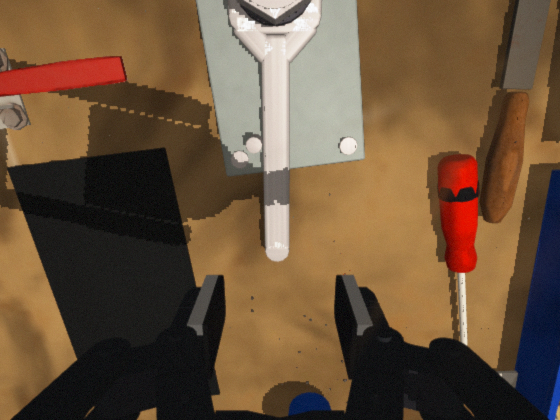

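{"api": "servo_tool", "payload": {"rows": [-0.06, 0, 0.5, 0, 0, 0, 0.8, 0, 0, 0, 0.8, 0, 0, 0, 0.5, 0, 0, 0, 0.24, 0, 0, 0, 0, 0, 0, 0, 0, 0]}}

```text
time_s: 55.2
tcp_pos: [0.5946, -0.1578, 0.1893]
orientation: [1.0, -0.026, 0.001, 0.0]
wrist_force: [-0.8, 0.4, -0.4]
gripper_width: 0.0471
```

{"api": "servo_tool", "payload": {"rows": [0, 0, 0, 0, 0, 0, 0, 0, 0, 0, 0, 0, 0, 0, 0, 0], "fingers": 1}}

```text
time_s: 55.7
tcp_pos: [0.5943, -0.158, 0.1895]
orientation: [1.0, -0.027, 0.001, 0.0]
wrist_force: [-1.1, 0.4, 6.2]
gripper_width: 0.0179
```

```bash
python3 - <<'E'
from h import *
shot("h3");delta([.5941,-.1575,.188],np.radians(-3)); print(read_state()["torque"])
E
```

```text
shift mm [-0.2 -0.5  1.5] units [-0.004 -0.009  0.03 ] yaw -3.04 q6 -0.226 tilt [ 1.3e-03 -4.0e-04 -1.0e+00]
spin deg (cw+) -0.04
pos [ 0.5943 -0.158   0.1895] F [-0.8  0.4  7.1] w 0.0178 t 55.75
[0.1034054  0.25802239 0.09213578]
```

View pics/h3.png

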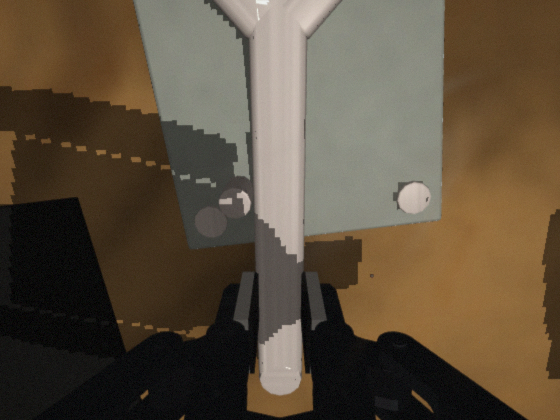

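{"api": "servo_tool", "payload": {"rows": [0, 0.1, -0.01, 0, 0, 0.15, 0, 0, 0, 0.15, 0, 0, 0, 0.15, 0, 0]}}

```text
time_s: 56.25
tcp_pos: [0.5929, -0.1847, 0.1894]
orientation: [1.0, -0.027, 0.001, -0.0]
wrist_force: [2.4, 6.5, 0.6]
gripper_width: 0.0175
```

```bash
python3 - <<'E'
from h import *
delta([.5941,-.1575,.188],np.radians(-3)); print(read_state()["torque"])
E
```

```text
shift mm [ -0.3 -27.3   1.4] units [-0.006 -0.545  0.029] yaw -3.05 q6 -0.27 tilt [ 1.2e-03  9.0e-04 -1.0e+00]
spin deg (cw+) -0.05
pos [ 0.5929 -0.1847  0.1894] F [2.4 6.5 0.6] w 0.0175 t 56.25
[ 1.08476941 -0.41173311  0.14145065]
```

{"api": "servo_tool", "payload": {"rows": [0, 0.15, 0, 0, 0, 0.2, 0, 0, 0, 0.2, 0, 0, 0, 0, 0, 0]}}

```text
time_s: 56.75
tcp_pos: [0.5911, -0.2141, 0.1889]
orientation: [1.0, -0.027, 0.0, 0.0]
wrist_force: [0.4, -2.2, 1.0]
gripper_width: 0.0177
```

```bash
python3 - <<'E'
from h import *
delta([.5941,-.1575,.188],np.radians(-3)); print(read_state()["torque"])
shot("h4c","scene",4,(180,110,320,260)); shot("h4s","side",4,(190,120,320,270))
E
```

```text
shift mm [ -0.  -56.7   0.9] units [-1.000e-03 -1.134e+00  1.700e-02] yaw -3.1 q6 -0.311 tilt [ 8.e-04 -1.e-03 -1.e+00]
spin deg (cw+) -0.1
pos [ 0.5911 -0.2141  0.1889] F [ 0.4 -2.2  1. ] w 0.0177 t 56.75
[-0.32679442 -0.08753885 -0.07867408]
```

View pics/h4c.png

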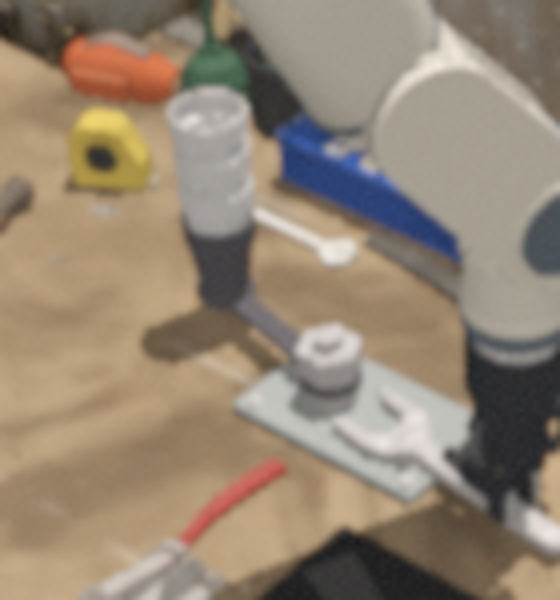

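View pics/h4s.png

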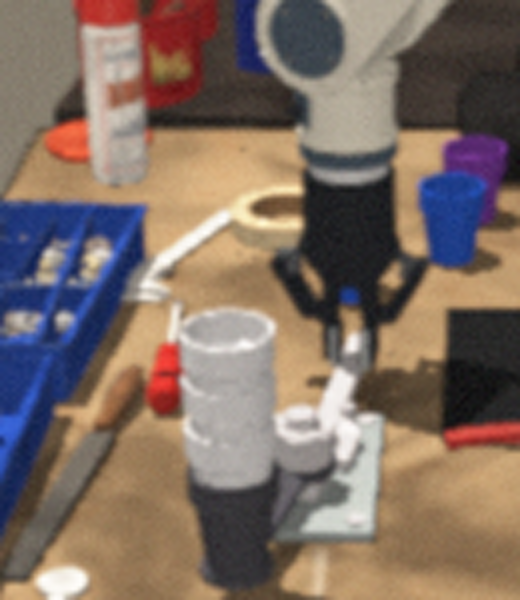

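{"api": "servo_tool", "payload": {"rows": [0, 0, -0.4, 0, 0, 0, -0.6, 0, 0, 0, -0.42, 0, -0.5, 0.4, 0, -0.3, -0.7, 0.5, 0, -0.5, -0.7, 0.5, 0, -0.5, -0.5, 0.4, 0, 0, -0.19, 0.16, 0, 0, 0, 0, 0, 0, 0, 0, 0, 0]}}

```text
time_s: 58.1
tcp_pos: [0.4628, -0.3106, 0.2599]
orientation: [1.0, 0.03, 0.0, 0.0]
wrist_force: [0.6, -0.2, -1.5]
gripper_width: 0.0177
```

```bash
python3 - <<'E'
from h import *
delta([.4567,-.305,.1835],np.radians(3.5)); shot("i1"); shot("i1c","scene",4,(190,190,330,320))
E
```

```text
shift mm [-5.8 -5.9 76.4] units [-0.115 -0.119  1.529] yaw 3.48 q6 -0.674 tilt [ 6.e-04 -1.e-04 -1.e+00]
spin deg (cw+) -0.02
pos [ 0.4628 -0.3106  0.2599] F [ 0.6 -0.2 -1.5] w 0.0177 t 58.1
```

View pics/i1.png

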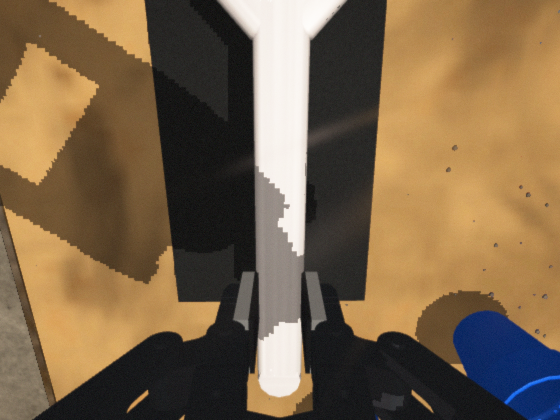

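View pics/i1c.png

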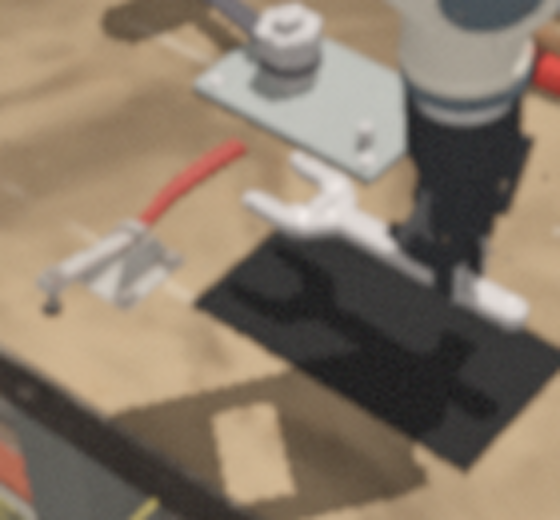

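{"api": "servo_tool", "payload": {"rows": [-0.11, -0.12, 0.2, 0, 0, 0, 0.5, 0, 0, 0, 0.5, 0, 0, 0, 0.25, 0, 0, 0, 0.07, 0, 0, 0, 0, 0]}}

```text
time_s: 58.95
tcp_pos: [0.4562, -0.3053, 0.1839]
orientation: [1.0, 0.03, -0.0, -0.0]
wrist_force: [0.3, 0.0, -1.6]
gripper_width: 0.0176
```

```bash
python3 - <<'E'
from h import *
delta([.4567,-.305,.1825],np.radians(3.5))
E
```

```text
shift mm [ 0.5 -0.3  1.4] units [ 0.01  -0.006  0.027] yaw 3.46 q6 -0.672 tilt [-2.e-04  1.e-04 -1.e+00]
spin deg (cw+) -0.04
pos [ 0.4562 -0.3053  0.1839] F [ 0.3  0.  -1.6] w 0.0176 t 58.95
```

{"api": "servo_tool", "payload": {"rows": [0, 0, 0.03, 0, 0, 0, 0, 0]}}

```text
time_s: 59.2
tcp_pos: [0.4564, -0.3056, 0.1828]
orientation: [1.0, 0.03, 0.0, 0.0]
wrist_force: [-0.1, -0.1, -1.0]
gripper_width: 0.0177
```

{"api": "servo_tool", "payload": {"rows": [0, 0, 0, 0, 0, 0, 0, 0, 0, 0, 0, 0, 0, 0, 0, 0, 0, 0, -0.2, 0, 0, 0, -0.6, 0, 0, 0, -0.9, 0, 0, -0.2, -0.9, 0, 0, -0.4, -0.9, 0, 0, 0, 0, 0], "fingers": 0.45}}

```text
time_s: 60.45
tcp_pos: [0.4551, -0.2751, 0.3613]
orientation: [1.0, 0.031, 0.003, 0.002]
wrist_force: [-0.7, -0.6, 0.2]
gripper_width: 0.0469
```

```bash
python3 - <<'E'
from h import *
delta([.4567,-.305,.1825],np.radians(3.5)); shot("i2"); shot("i2c","scene"); shot("i2s","side")
E
```

```text
shift mm [ -1.2  29.2 178.9] units [-0.025  0.584  3.578] yaw 3.51 q6 -0.627 tilt [ 0.006  -0.0037 -1.    ]
spin deg (cw+) 0.01
pos [ 0.4551 -0.2751  0.3613] F [-0.7 -0.6  0.2] w 0.0469 t 60.45
```

View pics/i2.png

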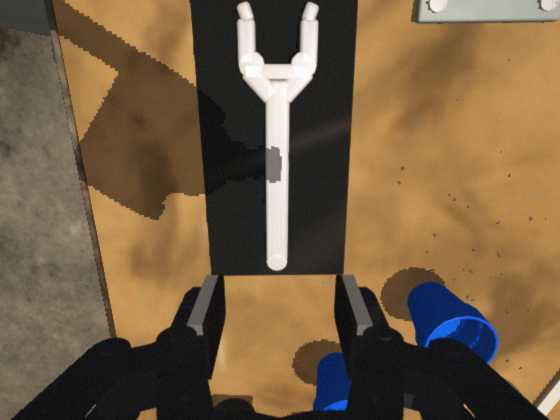

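View pics/i2c.png

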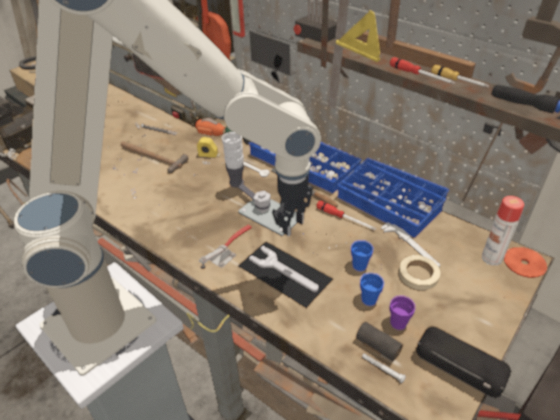

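View pics/i2s.png

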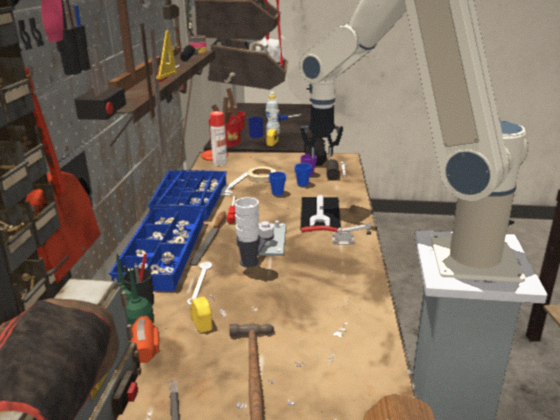

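```bash
python3 - <<'E'
import cv2,numpy as np
a=cv2.imread("pics/i2s.png")
cv2.imwrite("pics/i2z.png",np.hstack([cv2.resize(a[10:150,200:340],None,fx=2.8,fy=2.8),cv2.resize(a[170:310,210:350],None,fx=2.8,fy=2.8,interpolation=cv2.INTER_CUBIC)]))
E
```

```text
(no output)
```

View pics/i2z.png

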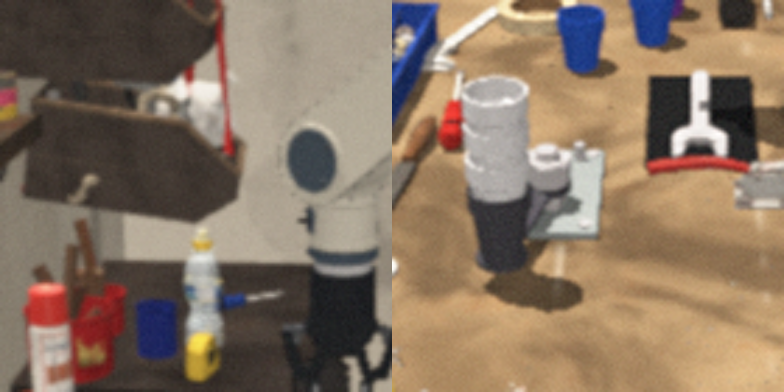

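The side view shows three cups nested upright in the holder and the spanner flat on the mat. The background objects are just scenery. I'm handing in.

```bash
python3 - <<'E'
from cell import *
print(hand_in())
E
```

```text
the job is handed in; nothing more can be done
None
```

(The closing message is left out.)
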